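# Tighten the suction pump's cover in cross order

### The arm

A 6-joint arm with a two-finger parallel gripper is mounted at the origin on a cart in front of the work surface, level with it; the furniture and walls round the work are solid. World frame = base frame: x ahead of the robot, y to its left, z up, the work surface at z = 0. Lengths are in mm, angles in rad, forces in N, time in s.
With the tool pointing down it reaches from about 300 to 775 mm from the base axis. Payload 14.6 kg.
Tool frame: the origin (TCP) lies midway between the tips of the shut fingers; the grasp point (between the pads) lies 19 mm behind it (manip.tcp_to_grasp is the distance from the TCP to the grasp point, in mm); z points along the fingers, x is the direction in which the jaws open and shut, and the axes are right-handed (so a half turn about z gives the same grasp; the last joint's range is limited). The gripper opens to 94 mm and grips with 3 to 60 N. Pads are 16 mm wide; open, the fingers measure 119 mm over their backs; the gripper's body (75 mm by 177 mm) begins 78 mm behind the grasp point.
Start: joints at [-1.282, 0.3, 1.521, -0, 1.321, -0.067], TCP at [191.58, -515.545, 205.446] pointing down, gripper open.
Joint ranges: [-3.03, 3.03], [-0.79, 2.21], [0.23, 2.52], [-1.04, 4.18], [0, 3.07], [-2.55, 2.55]. Speed limits (rad/s): [2.22, 2.22, 2.57, 3.14, 3.14, 3.14].

### API

Orientations are given as [roll, pitch, yaw] about the fixed x, y, z axes, in that order (R = Rz(yaw) Ry(pitch) Rx(roll)).
In Python, from cell import manip gives the robot as it stands.
- The arm moves only by the tool arm_command, never from a script. Its argument "steps" is a list of rows, each a list of 3 entries, a list of its own where there are three numbers: the opening, from 0 (shut) to 1 (fully open), then the shift along the tool's x, y, z in cm, then the turn about the tool's z in rad. A call has 1 to 5 rows; each row shifts and turns the commanded pose from where the row before left it, along the tool's axes as they then stand; what a row does not reach is not made up. A row lasts 1/12 s, in which the tool goes at most 41.7 mm and 7.16 degrees, less where a joint would pass 70% of its speed; a pose out of reach is approached as far as the arm can. A call with a gripper value outside its range is refused whole. The fingers move at their own pace and stop on an object; "force" is the grip in N (left out, the last holds). Time passes only in rows, so rows that do not move let the fingers close. It gives the time, the measured TCP pose, the force and the opening at its end, in the units of the state.
- manip.read_state(): the state, without advancing time (a new reading comes with each control period).
- manip.camera(name): name is "side" or "top" or "wrist"; returns (picture, depth): 420x560x3 uint8, red, green, blue; 420x560 float32, mm along the optical axis (not along the pixel's ray), 0 where there is no reading.
- manip.calibration(name): a dict with "fx", "fy", "cx", "cy" (pixels), "R" (3x3) and "t" (3): a world point X has camera coordinates R X + t; the wrist camera has in their place "tool_from_camera" (4x4, takes a point from camera to tool coordinates, whose origin is the TCP and whose axes are the tool frame's). Camera axes: x right, y down, z forward; pixel columns grow to the right and rows downward; lengths in mm; the calibration is good to about 2 mm. A picture is of the moment at which its call begins: read the wrist's pose just before it. calibration takes no time and is no camera call.
- manip.sign_off(): hands the job in, once; it reports no verdict.
The state is a dict: "clock": time; "joints": joint angles; "qd": joint speeds; "effort": joint torques, N m; "eef_pos": TCP position; "eef_rot": TCP orientation; "wrist_force": force on the tool from outside, world axes, zero at the start; "moment": the same for the moment, N m; "finger_gap": finger opening in mm.
Only numpy, scipy, OpenCV 4.12 (cv2) and the standard library are available. Lean on these libraries where they do the work, as an engineer would, in place of code of your own. Each camera call takes 0.05 s, during which the arm holds its last target.

### The job

The cover plate of the suction pump is held by four lever nuts, each still about a half turn loose. Lead each lever round clockwise by its black upright knob until the nut comes up against its stop and snug it there with a push of about 10 N at the knob, never 20, finishing one nut before the next and working in cross order (any nut first, then the one diagonally opposite, then the other two), so that the plate seats level and fully down. Then let go, and leave the things standing around the pump alone.

Things in the scene. Friction and masses are not known exactly. Their poses are not given: they have to be found in the camera images.
- housing: The pump: a grey square block 190 x 190 mm, 62 mm high, fixed to the worktop; origin at the centre of its underside, z up. Its sides run along its own x and y. Four upright studs stand at x, y = +-64 mm in its frame. Its front (-x) side, towards the robot, carries a brass hose nozzle.
- plate_top (a point): Centre of the upper face of the square aluminium cover plate (180 x 180 x 8 mm, with a low dome and brass stub in the middle up to 17 mm above that face). The plate sits on the four studs and on sprung rubber buffers; at the start it stands about 5 mm too high. Fully seated this point is about 74 mm above the housing's origin, the plate level.
- hub_0 (a point): Top centre of lever nut 0, on its vertical axis, at the +x +y corner (housing frame), opposite nut 2. Clockwise seen from above tightens and lowers it 1.9 mm per rad; drag up to 3 N at the knob. At its hard stop (fully home) this point is 96 mm above the housing's origin; it starts with 2.9 to 3.4 rad to go (5.5 to 6.5 mm), which the lever's direction does not tell.
- grip_0 (a point): Centre of nut 0's black upright knob, 16 mm thick, 32 mm high, freely revolving, so fixed jaws from above can lead it round like a crank. It stands on the lever arm's end, 40 mm from the axis, centre 15.5 mm above hub_0. At the start the arm points 90 degrees (+-10) anticlockwise from the corner's outward diagonal; tightening swings it round the outside of the corner.
- lever_0 (a joint): Springy give of lever arm 0 against its nut, rad: 0 unloaded, positive when pressed clockwise (tightening); 6 N m per rad, about 0.0067 rad (0.27 mm at the knob) per newton at the knob. Under 0.025 while the nut turns freely. Snug at the stop: over 0.04 (6 N). Beyond 0.14 rad (about 21 N at the knob) the lever is strained.
- hub_1 (a point): Top centre of lever nut 1, on its vertical axis, at the -x +y corner (housing frame), opposite nut 3. Clockwise seen from above tightens and lowers it 1.9 mm per rad; drag up to 3 N at the knob. At its hard stop (fully home) this point is 96 mm above the housing's origin; it starts with 2.9 to 3.4 rad to go (5.5 to 6.5 mm), which the lever's direction does not tell.
- grip_1 (a point): Centre of nut 1's black upright knob, 16 mm thick, 32 mm high, freely revolving, so fixed jaws from above can lead it round like a crank. It stands on the lever arm's end, 40 mm from the axis, centre 15.5 mm above hub_1. At the start the arm points 90 degrees (+-10) anticlockwise from the corner's outward diagonal; tightening swings it round the outside of the corner.
- lever_1 (a joint): Springy give of lever arm 1 against its nut, rad: 0 unloaded, positive when pressed clockwise (tightening); 6 N m per rad, about 0.0067 rad (0.27 mm at the knob) per newton at the knob. Under 0.025 while the nut turns freely. Snug at the stop: over 0.04 (6 N). Beyond 0.14 rad (about 21 N at the knob) the lever is strained.
- hub_2 (a point): Top centre of lever nut 2, on its vertical axis, at the -x -y corner (housing frame), opposite nut 0. Clockwise seen from above tightens and lowers it 1.9 mm per rad; drag up to 3 N at the knob. At its hard stop (fully home) this point is 96 mm above the housing's origin; it starts with 2.9 to 3.4 rad to go (5.5 to 6.5 mm), which the lever's direction does not tell.
- grip_2 (a point): Centre of nut 2's black upright knob, 16 mm thick, 32 mm high, freely revolving, so fixed jaws from above can lead it round like a crank. It stands on the lever arm's end, 40 mm from the axis, centre 15.5 mm above hub_2. At the start the arm points 90 degrees (+-10) anticlockwise from the corner's outward diagonal; tightening swings it round the outside of the corner.
- lever_2 (a joint): Springy give of lever arm 2 against its nut, rad: 0 unloaded, positive when pressed clockwise (tightening); 6 N m per rad, about 0.0067 rad (0.27 mm at the knob) per newton at the knob. Under 0.025 while the nut turns freely. Snug at the stop: over 0.04 (6 N). Beyond 0.14 rad (about 21 N at the knob) the lever is strained.
- hub_3 (a point): Top centre of lever nut 3, on its vertical axis, at the +x -y corner (housing frame), opposite nut 1. Clockwise seen from above tightens and lowers it 1.9 mm per rad; drag up to 3 N at the knob. At its hard stop (fully home) this point is 96 mm above the housing's origin; it starts with 2.9 to 3.4 rad to go (5.5 to 6.5 mm), which the lever's direction does not tell.
- grip_3 (a point): Centre of nut 3's black upright knob, 16 mm thick, 32 mm high, freely revolving, so fixed jaws from above can lead it round like a crank. It stands on the lever arm's end, 40 mm from the axis, centre 15.5 mm above hub_3. At the start the arm points 90 degrees (+-10) anticlockwise from the corner's outward diagonal; tightening swings it round the outside of the corner.
- lever_3 (a joint): Springy give of lever arm 3 against its nut, rad: 0 unloaded, positive when pressed clockwise (tightening); 6 N m per rad, about 0.0067 rad (0.27 mm at the knob) per newton at the knob. Under 0.025 while the nut turns freely. Snug at the stop: over 0.04 (6 N). Beyond 0.14 rad (about 21 N at the knob) the lever is strained.
- cup_mid (a point): Bystander: steel cup, 56 mm wide, 64 mm high, loose beside the pump; this point is at its centre, half-way up. Leave it where it is.
- vial_mid (a point): Bystander: small white vial with green cap, 26 mm wide, 54 mm high, loose behind the pump; this point is at its centre, half-way up. Leave it where it is.
- gauze_mid (a point): Bystander: flat packet 52 x 75 x 9 mm, loose in front of the pump; this point is at its centre. Leave it where it is.

How it is judged (in metres and radians):
On the way, in this order (a step that is already met when the one before it is completed fails the run):
1. a first nut is home and pulled up firm against its stop (lever bent over 0.04 rad, about 6 N at the knob), the other three not yet home (((z of hub_0 in the frame of housing below 0.0965 m and value of joint lever_0 above 0.04 rad and not (z of hub_1 in the frame of housing below 0.0965 m) and not (z of hub_2 in the frame of housing below 0.0965 m) and not (z of hub_3 in the frame of housing below 0.0965 m)) or (z of hub_1 in the frame of housing below 0.0965 m and value of joint lever_1 above 0.04 rad and not (z of hub_0 in the frame of housing below 0.0965 m) and not (z of hub_2 in the frame of housing below 0.0965 m) and not (z of hub_3 in the frame of housing below 0.0965 m)) or (z of hub_2 in the frame of housing below 0.0965 m and value of joint lever_2 above 0.04 rad and not (z of hub_0 in the frame of housing below 0.0965 m) and not (z of hub_1 in the frame of housing below 0.0965 m) and not (z of hub_3 in the frame of housing below 0.0965 m)) or (z of hub_3 in the frame of housing below 0.0965 m and value of joint lever_3 above 0.04 rad and not (z of hub_0 in the frame of housing below 0.0965 m) and not (z of hub_1 in the frame of housing below 0.0965 m) and not (z of hub_2 in the frame of housing below 0.0965 m)))), for 0.1 s.
2. the nut diagonally opposite is home and pulled up firm too, the other two not yet home (((z of each of hub_0, hub_2 in the frame of housing below 0.0965 m and value of joint lever_0 above 0.04 rad and not (z of hub_1 in the frame of housing below 0.0965 m) and not (z of hub_3 in the frame of housing below 0.0965 m)) or (z of each of hub_1, hub_3 in the frame of housing below 0.0965 m and value of joint lever_1 above 0.04 rad and not (z of hub_2 in the frame of housing below 0.0965 m) and not (z of hub_0 in the frame of housing below 0.0965 m)) or (z of each of hub_2, hub_0 in the frame of housing below 0.0965 m and value of joint lever_2 above 0.04 rad and not (z of hub_3 in the frame of housing below 0.0965 m) and not (z of hub_1 in the frame of housing below 0.0965 m)) or (z of each of hub_3, hub_1 in the frame of housing below 0.0965 m and value of joint lever_3 above 0.04 rad and not (z of hub_0 in the frame of housing below 0.0965 m) and not (z of hub_2 in the frame of housing below 0.0965 m)))), for 0.1 s.
3. a third nut is home and pulled up firm, the last not yet home (((not (z of hub_0 in the frame of housing below 0.0965 m) and value of joint lever_2 above 0.04 rad and z of each of hub_1, hub_2, hub_3 in the frame of housing below 0.0965 m) or (not (z of hub_1 in the frame of housing below 0.0965 m) and value of joint lever_3 above 0.04 rad and z of each of hub_0, hub_2, hub_3 in the frame of housing below 0.0965 m) or (not (z of hub_2 in the frame of housing below 0.0965 m) and value of joint lever_0 above 0.04 rad and z of each of hub_0, hub_1, hub_3 in the frame of housing below 0.0965 m) or (not (z of hub_3 in the frame of housing below 0.0965 m) and value of joint lever_1 above 0.04 rad and z of each of hub_0, hub_1, hub_2 in the frame of housing below 0.0965 m))), for 0.1 s.
4. the last nut is home and pulled up firm (z of each of hub_0, hub_1, hub_2, hub_3 in the frame of housing below 0.0965 m and value of joint any of lever_0, lever_1, lever_2, lever_3 above 0.04 rad), for 0.1 s.
At the end, for the whole second after the job is handed in: All four nuts are home (each hub within 0.5 mm of its lowest height, 96 mm above the housing's origin) and the plate is fully down (its upper face less than 75.5 mm above the housing's origin) and level within 0.012 rad (z of each of hub_0, hub_1, hub_2, hub_3 in the frame of housing below 0.0965 m and z of plate_top in the frame of housing below 0.0755 m and angle between plate_top's own z axis and vertical below 0.012 rad); the robot touches nothing.
It fails at once if a lever is strained: bent more than 0.14 rad against its nut (about 21 N at the knob) ((value of joint lever_0 above 0.14 rad or value of joint lever_0 below -0.14 rad) or (value of joint lever_1 above 0.14 rad or value of joint lever_1 below -0.14 rad) or (value of joint lever_2 above 0.14 rad or value of joint lever_2 below -0.14 rad) or (value of joint lever_3 above 0.14 rad or value of joint lever_3 below -0.14 rad)).
It fails at once if a bystander (cup, vial or packet) is moved more than 15 mm (distance of any of cup_mid, vial_mid, gauze_mid from where it was at the start of the episode above 0.015 m).
It also fails if it takes over 72 s, if anything falls off the work surface, if the arm or the gripper's body presses on something with over 40 N, if the wrist force passes 120 N, or if a joint passes its speed limit or range.

## Working session

There is one attempt and no reset: what is moved stays moved. The work goes in short steps, Python scripts to look and compute and a tool call to move; the robot and the scene stay as the last step left them, time stands still between calls to the robot, and variables do not carry over. Pictures are saved under pics/ and viewed, and the job is handed in when it is done.

Besides the shell and the picture viewer there is one more tool, called after ">>>" as name([rows], argument=value, ...), one row to a line, values as JSON. arm_command: Moves the arm, as the interface text tells. Its arguments: {"type":"object","properties":{"steps":{"type":"array","items":{"type":"array"}},"force":{"type":"number"}},"required":["steps"]}

```bash
ls; mkdir -p pics
python3 - <<'E'
from cell import manip
import cv2
print(manip.read_state())
for n in("top","side"):
    p,d=manip.camera(n); cv2.imwrite(f"pics/{n}0.png",p[:,:,::-1]); 
    import numpy as np; np.save(f"pics/{n}0.npy",d)
    print(n,manip.calibration(n))
print(manip.calibration("wrist"))
E
```

```text
pics
{'clock': 0.0, 'joints': array([-1.28157483e+00,  3.00493784e-01,  1.52157219e+00, -1.14213183e-06,
        1.32064593e+00, -6.66046527e-02]), 'qd': array([ 0.00123812, -0.00169943, -0.00049799, -0.00045547,  0.00025344,
       -0.00017613]), 'effort': array([ 1.71175066e-04, -5.31809986e+01, -3.52742887e+01,  7.08244415e-02,
        2.43518804e-02, -6.75940259e-05]), 'eef_pos': array([ 191.52516081, -515.31391141,  204.87763111]), 'eef_rot': array([-3.14151926e+00,  1.11684715e-03, -1.21496985e+00]), 'wrist_force': array([-0.03793679,  0.99441172, -0.2505226 ]), 'moment': array([0.00217975, 0.01285765, 0.01040407]), 'finger_gap': 94.06476474902487}
top {'fx': 412.51472831771594, 'fy': 412.51472831771594, 'cx': 282.1054069013539, 'cy': 204.1662737906164, 'R': array([[-0.04492071, -0.99897452,  0.00566093],
       [-0.97832608,  0.04284419, -0.20258938],
       [ 0.20213909, -0.01463869, -0.97924741]]), 't': array([ 41.71006011, 592.24133421, 936.59242615])}
side {'fx': 520.498301687201, 'fy': 520.498301687201, 'cx': 271.95651188791317, 'cy': 213.5498850523291, 'R': array([[ 0.9979656 , -0.05803382, -0.0263958 ],
       [-0.04950459, -0.44448174, -0.89441896],
       [ 0.0401741 ,  0.89390607, -0.44645043]]), 't': array([-576.87228375,  123.95825581,  956.71960142])}
{'fx': 307.4344041517952, 'fy': 307.4344041517952, 'cx': 283.99488586673465, 'cy': 211.85629251471352, 'tool_from_camera': array([[ 9.99999513e-01, -7.36037776e-04,  6.56841982e-04,
        -8.81910109e-01],
       [ 5.56569329e-04,  9.70680043e-01,  2.40374590e-01,
        -7.03197023e+01],
       [-8.14508182e-04, -2.40374108e-01,  9.70679981e-01,
        -1.80421458e+02],
       [ 0.00000000e+00,  0.00000000e+00,  0.00000000e+00,
         1.00000000e+00]])}
```

View pics/top0.png

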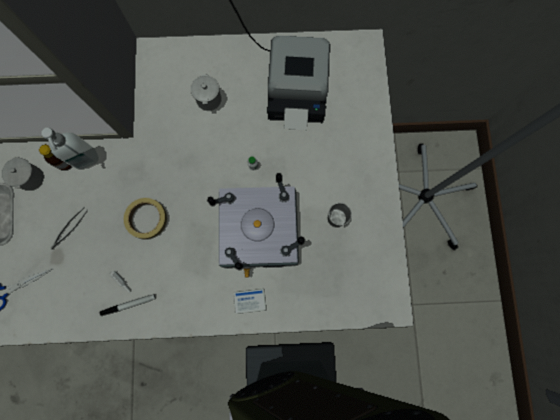

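View pics/side0.png

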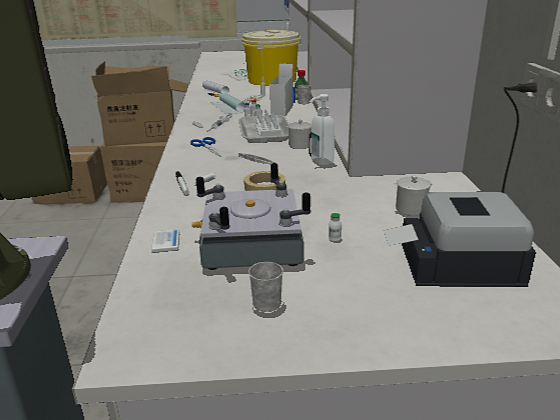

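The top view shows the pump centred near pixel (258,227). Its knobs are at about (211,202), (239,265), (301,240) and (279,178), which are nuts 0, 1, 2 and 3 (x is up, y is left). Next I'll get rough positions from the depth image.

```bash
cat > h.py <<'E'
import numpy as np
from cell import manip
def cloud(d,c):
    v,u=np.mgrid[:d.shape[0],:d.shape[1]]
    P=np.stack([(u-c["cx"])/c["fx"]*d,(v-c["cy"])/c["fy"]*d,d],-1)
    return P
def world(d,c):
    return (cloud(d,c)-c["t"])@c["R"]
E
python3 - <<'E'
from h import *
import cv2
d=np.load("pics/top0.npy");W=world(d,manip.calibration("top"))
m=(d>0)&(W[...,2]>66)&(W[...,2]<90)
m[:170]=0;m[280:]=0;m[:,:195]=0;m[:,320:]=0
pts=W[m][:,:2].astype(np.float32)
print(m.sum(),cv2.minAreaRect(pts),np.median(W[m][:,2]))
for (u,v) in [(211,202),(239,265),(301,240),(279,178),(231,197),(231,250),(287,250),(285,197)]:
    w=W[v-4:v+5,u-4:u+5].reshape(-1,3); k=w[w[:,2]>w[:,2].max()-8]; print(u,v,k.mean(0).round(1),len(k))
for (u,v) in [(339,215),(253,163),(250,300)]: print(W[v,u].round(1))
E
```

```text
5152 ((543.6813354492188, 74.72637939453125), (178.47561645507812, 180.67202758789062), 89.18457794189453) 79.61539284444646
211 202 [ 392.    30.  1036.9] 1
239 265 [446.5 118.2 132.7] 41
301 240 [496.6 -22.3 132.2] 38
279 178 [ 392.    30.  1036.9] 1
231 197 [ 392.    30.  1036.9] 2
231 250 [481.8 140.  107. ] 21
287 250 [478.1  11.4 104.8] 38
285 197 [605.6  10.9 106.1] 24
[ 571.5 -129.6   -0.7]
[702.4  82.9  53.6]
[370.3 102.9  11.9]
```

```bash
cat >> h.py <<'E'
def plan(p0,y0,p1,y1,g,n,dz=None):
    """rows from pose (p0,yaw0) to (p1,yaw1), tool down, n rows; rounding carried along"""
    p=np.array(p0,float);y=y0;out=[]
    for i in range(n):
        tgt=np.array(p0)+(np.array(p1)-p0)*(i+1)/n; ty=y0+(y1-y0)*(i+1)/n
        d=tgt-p; X=np.array([np.cos(y),np.sin(y),0]);Y=np.array([np.sin(y),-np.cos(y),0])
        s=[round(float(d@X)/10,2),round(float(d@Y)/10,2),round(-float(d[2])/10,2)]
        t=round(-(ty-y),3); out.append([g,s,t])
        p=p+10*s[0]*X+10*s[1]*Y-np.array([0,0,10*s[2]]); y-=t
    for i in range(0,n,5): print(str(out[i:i+5]).replace(" ",""))
    print("end",p.round(2),round(y,4))
E
python3 -c "
from h import *
plan([191.58,-515.5,205.4],-1.215,[543,75,280],0.785,0.5,20)"
```

```text
[[0.5,[-2.16,-2.68,-0.37],-0.1],[0.5,[-1.87,-2.87,-0.38],-0.1],[0.5,[-1.58,-3.05,-0.37],-0.1],[0.5,[-1.27,-3.2,-0.37],-0.1],[0.5,[-0.95,-3.3,-0.38],-0.1]]
[[0.5,[-0.61,-3.38,-0.37],-0.1],[0.5,[-0.26,-3.43,-0.37],-0.1],[0.5,[0.07,-3.43,-0.37],-0.1],[0.5,[0.42,-3.41,-0.38],-0.1],[0.5,[0.76,-3.35,-0.37],-0.1]]
[[0.5,[1.08,-3.26,-0.37],-0.1],[0.5,[1.41,-3.14,-0.38],-0.1],[0.5,[1.71,-2.98,-0.37],-0.1],[0.5,[2.0,-2.79,-0.37],-0.1],[0.5,[2.27,-2.58,-0.38],-0.1]]
[[0.5,[2.52,-2.34,-0.37],-0.1],[0.5,[2.74,-2.07,-0.37],-0.1],[0.5,[2.93,-1.8,-0.37],-0.1],[0.5,[3.09,-1.49,-0.38],-0.1],[0.5,[3.23,-1.17,-0.37],-0.1]]
end [543.01  74.97 280.  ] 0.785
```

>>> arm_command([
  [0.5, [-2.16, -2.68, -0.37], -0.1],
  [0.5, [-1.87, -2.87, -0.38], -0.1],
  [0.5, [-1.58, -3.05, -0.37], -0.1],
  [0.5, [-1.27, -3.2, -0.37], -0.1],
  [0.5, [-0.95, -3.3, -0.38], -0.1],
])

```text
clock: 0.52
eef_pos: [279.8, -366.3, 224.0]
eef_rot: [-3.141, 0.001, -0.71]
wrist_force: [0.4, 0.8, -0.2]
finger_gap: 64.4
```

>>> arm_command([
  [0.5, [-0.61, -3.38, -0.37], -0.1],
  [0.5, [-0.26, -3.43, -0.37], -0.1],
  [0.5, [0.07, -3.43, -0.37], -0.1],
  [0.5, [0.42, -3.41, -0.38], -0.1],
  [0.5, [0.76, -3.35, -0.37], -0.1],
])

```text
clock: 0.93
eef_pos: [367.7, -218.7, 242.9]
eef_rot: [-3.142, 0.0, -0.21]
wrist_force: [0.2, -0.1, 0.6]
finger_gap: 46.6
```

>>> arm_command([
  [0.5, [1.08, -3.26, -0.37], -0.1],
  [0.5, [1.41, -3.14, -0.38], -0.1],
  [0.5, [1.71, -2.98, -0.37], -0.1],
  [0.5, [2.0, -2.79, -0.37], -0.1],
  [0.5, [2.27, -2.58, -0.38], -0.1],
])

```text
clock: 1.35
eef_pos: [455.6, -70.9, 261.5]
eef_rot: [-3.142, 0.0, 0.29]
wrist_force: [1.0, -0.4, 0.5]
finger_gap: 47.2
```

>>> arm_command([
  [0.5, [2.52, -2.34, -0.37], -0.1],
  [0.5, [2.74, -2.07, -0.37], -0.1],
  [0.5, [2.93, -1.8, -0.37], -0.1],
  [0.5, [3.09, -1.49, -0.38], -0.1],
  [0.5, [3.23, -1.17, -0.37], -0.1],
])

```text
clock: 1.77
eef_pos: [543.5, 76.7, 280.0]
eef_rot: [-3.141, 0.0, 0.79]
wrist_force: [-0.3, -0.0, -0.7]
finger_gap: 46.5
```

>>> arm_command([
  [0.5, [0, 0, 0], 0],
  [0.5, [0, 0, 0], 0],
])

```text
clock: 1.93
eef_pos: [543.1, 76.0, 279.2]
eef_rot: [-3.141, 0.001, 0.787]
wrist_force: [-0.3, 0.5, 0.3]
finger_gap: 46.5
```

Run:
```python
from h import *
import cv2
s=manip.read_state();print(s)
p,d=manip.camera("wrist");cv2.imwrite("pics/w1.png",p[:,:,::-1]);np.save("pics/w1.npy",d)
np.savez("pics/w1s.npz",pos=s["eef_pos"],rot=s["eef_rot"])
```

```text
{'clock': 1.9333, 'joints': array([ 7.22844197e-02,  2.51995794e-01,  1.41145771e+00, -9.09483027e-05,
        1.47951789e+00, -7.14551930e-01]), 'qd': array([-0.04198009, -0.03184516,  0.03567008, -0.00360924, -0.00264094,
        0.01101928]), 'effort': array([  2.31378436, -50.98393679, -38.42760801,   0.18821621,
         0.090529  ,  -0.29233653]), 'eef_pos': array([543.12139241,  75.99898616, 279.23829728]), 'eef_rot': array([-3.14075760e+00,  1.10082207e-03,  7.86845161e-01]), 'wrist_force': array([-0.34080018,  0.46787564,  0.31085372]), 'moment': array([ 0.00153647, -0.1539687 , -0.02061399]), 'finger_gap': 46.47640745787218}
```

View pics/w1.png

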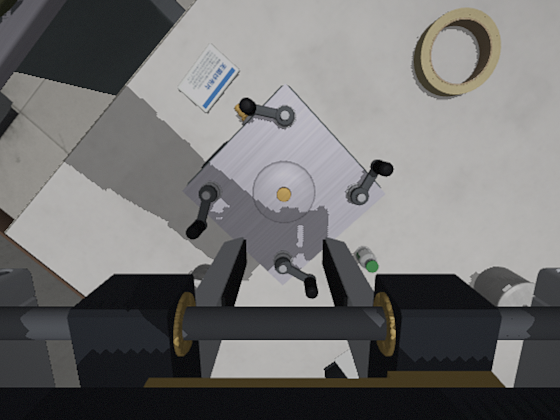

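The wrist view shows the hubs near (285,115) for nut 1, (359,196) for nut 0, (282,267) for nut 3 and (208,194) for nut 2. The knobs are at (248,106), (380,168), (310,288) and (196,230). Now I'll measure them.

```bash
cat >> h.py <<'E'
from scipy.spatial.transform import Rotation as Ro
def wworld(d,pos,rot):
    c=manip.calibration("wrist");P=cloud(d,c);T=c["tool_from_camera"]
    P=P@T[:3,:3].T+T[:3,3]
    return P@Ro.from_euler("xyz",rot).as_matrix().T+pos
E
python3 - <<'E'
from h import *
import cv2
d=np.load("pics/w1.npy");s=np.load("pics/w1s.npz");W=wworld(d,s["pos"],s["rot"])
m=(d>0)&(W[...,2]>66)&(W[...,2]<88);m[300:]=0
m[:,:170]=0;m[:,400:]=0
pts=W[m][:,:2].astype(np.float32)
# exclude fingers: keep near centre
print(m.sum(),cv2.minAreaRect(pts),np.median(W[m][:,2]))
H={};
for k,(hu,ku) in {0:((359,196),(380,168)),1:((285,115),(248,106)),2:((208,194),(196,230)),3:((282,267),(310,288))}.items():
    r=[]
    u,v=ku; w=W[v-13:v+14,u-13:u+14].reshape(-1,3); w=w[(w[:,2]<150)]; zt=np.percentile(w[:,2],97); q=w[w[:,2]>zt-3]
    (cx,cy),rad=cv2.minEnclosingCircle(q[:,:2].astype(np.float32)); print(k,"knob top",q.mean(0).round(1),(round(cx,1),round(cy,1)),round(rad,1),len(q))
    kn=np.array([cx,cy])
    u,v=hu; w=W[v-12:v+13,u-12:u+13].reshape(-1,3); w=w[(w[:,2]<112)]; zt=np.percentile(w[:,2],95); q=w[w[:,2]>zt-2]
    (cx,cy),rad=cv2.minEnclosingCircle(q[:,:2].astype(np.float32)); print(k,"hub",zt.round(1),q.mean(0).round(1),(round(cx,1),round(cy,1)),round(rad,1),len(q))
    h=np.array([cx,cy]);H[k]=q.mean(0)
    dd=kn-H[k][:2];print("  arm len",np.hypot(*dd).round(1),"dir deg",np.degrees(np.arctan2(dd[1],dd[0])).round(1))
print("centre",np.mean([H[i] for i in range(4)],0)); 
for a,b in((0,2),(1,3)): e=H[a]-H[b];print(np.hypot(e[0],e[1]),np.degrees(np.arctan2(e[1],e[0])))
E
```

```text
16393 ((541.012939453125, 34.01502227783203), (265.82440185546875, 180.46929931640625), 89.16944122314453) 80.59083808292402
0 knob top [594.2 178.2 133.7] (594.5, 178.2) 7.3 143
0 hub 109.0 [606.  139.9 109. ] (606.3, 139.9) 4.9 57
  arm len 40.0 dir deg 106.8
1 knob top [445.4 119.8 134.1] (445.3, 119.8) 7.5 158
1 hub 109.0 [478.6 141.6 109. ] (478.7, 141.8) 4.8 63
  arm len 39.8 dir deg -146.8
2 knob top [495.5 -20.6 133.8] (495.5, -21.3) 7.5 129
2 hub 108.7 [476.7  14.2 108.8] (476.7, 14.1) 4.8 58
  arm len 40.1 dir deg -62.1
3 knob top [642.4  22.9 133.6] (642.7, 22.7) 7.5 112
3 hub 109.1 [604.3  12.5 109.2] (604.5, 12.4) 5.0 48
  arm len 39.7 dir deg 14.8
centre [541.4042573   77.04072462 109.0173054 ]
180.3574922708783 44.18407260678497
180.15451724310387 134.25789593468681
```

Run:
```python
from h import *
d=np.load("pics/w1.npy")
c=manip.calibration("wrist");P=cloud(d,c);T=c["tool_from_camera"];P=P@T[:3,:3].T+T[:3,3]
for sgn in(-1,1):
    m=(d>0)&(np.abs(P[...,2]+20)<30)&(P[...,0]*sgn>10)&(P[...,0]*sgn<60)&(np.abs(P[...,1])<30)
    q=P[m];print(sgn,len(q))
    for z in range(-50,10,5):
        k=q[(q[:,2]>=z)&(q[:,2]<z+5)]
        if len(k): print(z,len(k),"x",k[:,0].min().round(1),k[:,0].max().round(1),"y",k[:,1].min().round(1),k[:,1].max().round(1))
```

```text
-1 1150
-50 179 x -35.2 -22.6 y -10.9 7.4
-45 151 x -34.7 -22.6 y -10.7 7.8
-40 155 x -35.1 -22.5 y -10.8 7.3
-35 128 x -34.6 -22.5 y -10.8 6.8
-30 125 x -34.7 -22.7 y -10.6 7.2
-25 108 x -34.5 -22.7 y -10.6 6.7
-20 101 x -34.9 -22.7 y -10.8 7.4
-15 91 x -34.6 -22.6 y -10.8 7.1
-10 76 x -34.4 -22.6 y -10.6 7.7
-5 36 x -28.5 -22.8 y -10.4 4.2
1 1154
-50 179 x 23.9 36.0 y -10.6 7.4
-45 157 x 24.0 36.1 y -10.6 7.6
-40 148 x 24.0 36.3 y -10.9 7.8
-35 136 x 24.0 36.2 y -10.6 7.0
-30 127 x 23.9 35.9 y -10.6 6.9
-25 102 x 23.9 36.0 y -10.6 7.3
-20 100 x 24.0 36.0 y -10.6 7.4
-15 91 x 24.0 35.9 y -10.5 7.3
-10 78 x 23.9 35.6 y -10.5 7.0
-5 36 x 24.0 28.7 y -10.2 4.1
```

```bash
python3 -c "
from h import *
plan([543,75,280],0.785,[594.8,177.6,150],0.26,0.45,10)
d=np.load('pics/w1.npy');s=np.load('pics/w1s.npz');W=wworld(d,s['pos'],s['rot'])
h=np.array([606.2,139.9]);k=np.array([594.4,178.2]);u=(k-h)/40;n=np.array([-u[1],u[0]])
Q=W[150:215,340:400].reshape(-1,3);Q=Q[Q[:,2]<140];a=(Q[:,:2]-h)@u;b=(Q[:,:2]-h)@n
for i in range(-20,50,4):
  m=(a>=i)&(a<i+4)&(Q[:,2]>92);print(i,m.sum(),[round(x,1) for x in (Q[m][:,2].max(),np.median(Q[m][:,2]),b[m].min(),b[m].max())] if m.sum() else '')
"
```

```text
[[0.45,[1.09,-0.36,1.3],0.052],[0.45,[1.07,-0.42,1.3],0.053],[0.45,[1.05,-0.47,1.3],0.052],[0.45,[1.02,-0.52,1.3],0.053],[0.45,[1.0,-0.58,1.3],0.052]]
[[0.45,[0.96,-0.63,1.3],0.053],[0.45,[0.92,-0.68,1.3],0.052],[0.45,[0.89,-0.73,1.3],0.053],[0.45,[0.85,-0.77,1.3],0.052],[0.45,[0.81,-0.82,1.3],0.053]]
end [594.79 177.58 150.  ] 0.26
-20 0 
-16 0 
-12 17 [np.float64(104.2), np.float64(102.3), np.float64(-4.7), np.float64(6.1)]
-8 49 [np.float64(109.7), np.float64(102.8), np.float64(-9.3), np.float64(9.4)]
-4 63 [np.float64(110.5), np.float64(104.1), np.float64(-10.2), np.float64(10.5)]
0 67 [np.float64(110.5), np.float64(103.3), np.float64(-10.9), np.float64(10.4)]
4 54 [np.float64(109.1), np.float64(102.4), np.float64(-9.9), np.float64(9.5)]
8 36 [np.float64(104.3), np.float64(101.8), np.float64(-5.8), np.float64(6.4)]
12 34 [np.float64(103.3), np.float64(101.2), np.float64(-5.2), np.float64(5.4)]
16 34 [np.float64(103.2), np.float64(101.4), np.float64(-5.9), np.float64(5.3)]
20 34 [np.float64(103.9), np.float64(101.6), np.float64(-5.6), np.float64(5.3)]
24 35 [np.float64(102.7), np.float64(101.8), np.float64(-5.3), np.float64(5.3)]
28 34 [np.float64(103.5), np.float64(101.4), np.float64(-5.4), np.float64(5.4)]
32 75 [np.float64(135.0), np.float64(126.0), np.float64(-6.3), np.float64(6.1)]
36 88 [np.float64(136.4), np.float64(132.6), np.float64(-6.4), np.float64(7.8)]
40 85 [np.float64(135.5), np.float64(133.0), np.float64(-7.4), np.float64(8.1)]
44 54 [np.float64(135.2), np.float64(131.0), np.float64(-4.8), np.float64(6.4)]
48 0
```

>>> arm_command([
  [0.45, [1.09, -0.36, 1.3], 0.052],
  [0.45, [1.07, -0.42, 1.3], 0.053],
  [0.45, [1.05, -0.47, 1.3], 0.052],
  [0.45, [1.02, -0.52, 1.3], 0.053],
  [0.45, [1.0, -0.58, 1.3], 0.052],
])

```text
clock: 2.4
eef_pos: [568.8, 125.2, 214.6]
eef_rot: [3.142, 0.0, 0.517]
wrist_force: [-1.0, 0.5, 0.3]
finger_gap: 42.3
```

>>> arm_command([
  [0.45, [0.96, -0.63, 1.3], 0.053],
  [0.45, [0.92, -0.68, 1.3], 0.052],
  [0.45, [0.89, -0.73, 1.3], 0.053],
  [0.45, [0.85, -0.77, 1.3], 0.052],
  [0.45, [0.81, -0.82, 1.3], 0.053],
])

```text
clock: 2.82
eef_pos: [594.8, 176.4, 149.5]
eef_rot: [3.141, 0.0, 0.255]
wrist_force: [-0.3, -0.2, 0.1]
finger_gap: 42.5
```

>>> arm_command([
  [0.45, [0, 0, 0], 0],
  [0.45, [0, 0, 0], 0],
])

```text
clock: 2.98
eef_pos: [594.4, 176.5, 149.8]
eef_rot: [3.142, 0.001, 0.26]
wrist_force: [0.2, -0.5, 0.5]
finger_gap: 42.3
```

```bash
cat > look.py <<'E'
import sys
from h import *
import cv2
n=sys.argv[1]
s=manip.read_state();p,d=manip.camera("wrist");cv2.imwrite(f"pics/{n}.png",p[:,:,::-1]);np.save(f"pics/{n}.npy",d)
np.savez(f"pics/{n}s.npz",pos=s["eef_pos"],rot=s["eef_rot"])
print(s["clock"],s["eef_pos"].round(2),s["eef_rot"].round(4),s["wrist_force"].round(2))
E
python3 look.py w2
```

```text
2.9833 [594.38 176.46 149.78] [3.1415e+00 1.4000e-03 2.6030e-01] [ 0.19 -0.53  0.53]
```

View pics/w2.png

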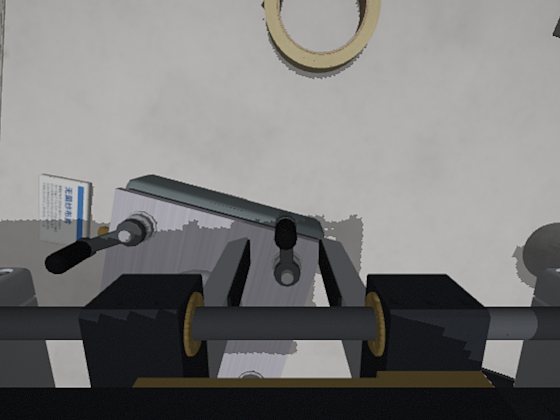

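The knob is at (286,232), between the fingers and with hub 0 at (288,272). Next I'll check its offset in the tool frame.

```bash
cat > knob.py <<'E'
import sys
from h import *
import cv2
n=sys.argv[1]
d=np.load(f"pics/{n}.npy");s=np.load(f"pics/{n}s.npz");c=manip.calibration("wrist");P=cloud(d,c);T=c["tool_from_camera"];P=P@T[:3,:3].T+T[:3,3]
z=s["pos"][2]-P[...,2]
m=(d>0)&(abs(P[...,0])<18)&(abs(P[...,1])<20)&(z>float(sys.argv[2]))&(z<140)
q=P[m];zt=np.percentile(q[:,2],5);print("top z",s["pos"][2]-zt)
q=q[q[:,2]<zt+2];print("knob tool xy",cv2.minEnclosingCircle(q[:,:2].astype(np.float32)),q.mean(0).round(2),len(q))
for sg in(-1,1):
    k=P[(d>0)&(P[...,0]*sg>12)&(P[...,0]*sg<60)&(abs(P[...,1])<14)&(P[...,2]>-40)&(P[...,2]<-10)]
    print(sg,len(k),(np.sort(sg*k[:,0])[5]*sg).round(2),"y",np.percentile(k[:,1],[1,99]).round(2))
E
python3 knob.py w2 125
```

```text
top z 134.95888305549767
knob tool xy ((1.5287326574325562, -2.9084980487823486), 7.038476467132568) [ 1.17 -2.56 15.76] 256
-1 671 -20.62 y [-10.96   6.44]
1 679 21.33 y [-11.     6.47]
```

>>> arm_command([
  [0.45, [0.1, -0.2, 0.85], 0],
  [0.45, [0, 0, 0.9], 0],
  [0.45, [0, 0, 0.9], 0],
  [0.45, [0, 0, 0.9], 0],
  [0.45, [0, 0, 0.8], 0],
])

```text
clock: 3.45
eef_pos: [595.0, 179.5, 105.3]
eef_rot: [-3.142, 0.001, 0.26]
wrist_force: [-0.5, -0.5, -0.0]
finger_gap: 42.5
```

>>> arm_command([
  [0.45, [0, 0, 0], 0],
  [0.45, [0, 0, 0], 0],
])

```text
clock: 3.62
eef_pos: [595.1, 179.6, 106.0]
eef_rot: [-3.142, 0.001, 0.26]
wrist_force: [0.3, 0.4, 0.0]
finger_gap: 42.0
```

>>> arm_command([
  [0.1, [0, 0, 0], 0],
  [0.1, [0, 0, 0], 0],
  [0.1, [0, 0, 0], 0],
  [0.1, [0, 0, 0], 0],
  [0.1, [0, 0, 0], 0],
], force=25)

```text
clock: 4.03
eef_pos: [595.2, 179.7, 106.8]
eef_rot: [-3.142, 0.0, 0.26]
wrist_force: [-1.7, 0.4, 1.6]
finger_gap: 15.2
```

```bash
cat >> h.py <<'E'
def arc(cmd,yaw,hub,th0,dth,n,g=0.1,r=40.0,z0=None):
    """clockwise crank rows: from commanded pose cmd, knob angles th0-dth*(1..n), z sinks 1.9/rad"""
    p=np.array(cmd,float);zs=p[2];X=np.array([np.cos(yaw),np.sin(yaw),0]);Y=np.array([np.sin(yaw),-np.cos(yaw),0]);out=[]
    for i in range(1,n+1):
        t=th0-dth*i; tgt=np.array([hub[0]+r*np.cos(t),hub[1]+r*np.sin(t),zs-1.9*dth*i]); d=tgt-p
        s=[round(float(d@X)/10,2),round(float(d@Y)/10,2),round(-float(d[2])/10,2)]
        out.append([g,s,0]); p=p+10*s[0]*X+10*s[1]*Y-np.array([0,0,10*s[2]])
        if i%5==0 or i==n: print(str(out).replace(" ",""),p.round(1),round(t,3));out=[]
E
python3 -c "
from h import *
arc([595.24,179.54,106.5],0.26,[606.7,140.5],np.radians(106.8),0.1,25)"
```

```text
[[0.1,[0.37,0.08,0.02],0],[0.1,[0.4,0.04,0.02],0],[0.1,[0.39,0.09,0.02],0],[0.1,[0.38,0.12,0.02],0],[0.1,[0.36,0.17,0.01],0]] [614.9 179.6 105.6] 1.364
[[0.1,[0.35,0.19,0.02],0],[0.1,[0.33,0.23,0.02],0],[0.1,[0.3,0.27,0.02],0],[0.1,[0.27,0.29,0.02],0],[0.1,[0.25,0.32,0.02],0]] [632.7 170.9 104.6] 0.864
[[0.1,[0.21,0.34,0.02],0],[0.1,[0.17,0.35,0.02],0],[0.1,[0.14,0.38,0.02],0],[0.1,[0.1,0.39,0.02],0],[0.1,[0.06,0.39,0.01],0]] [644.1 154.8 103.7] 0.364
[[0.1,[0.02,0.4,0.02],0],[0.1,[-0.01,0.4,0.02],0],[0.1,[-0.06,0.4,0.02],0],[0.1,[-0.1,0.38,0.02],0],[0.1,[-0.14,0.38,0.02],0]] [646.3 135.1 102.7] -0.136
[[0.1,[-0.17,0.36,0.02],0],[0.1,[-0.21,0.34,0.02],0],[0.1,[-0.24,0.32,0.02],0],[0.1,[-0.27,0.3,0.02],0],[0.1,[-0.3,0.26,0.01],0]] [638.9 116.7 101.8] -0.636
```

>>> arm_command([
  [0.1, [0.37, 0.08, 0.02], 0],
  [0.1, [0.4, 0.04, 0.02], 0],
  [0.1, [0.39, 0.09, 0.02], 0],
  [0.1, [0.38, 0.12, 0.02], 0],
  [0.1, [0.36, 0.17, 0.01], 0],
])

```text
clock: 4.45
eef_pos: [615.5, 180.0, 105.8]
eef_rot: [-3.141, -0.001, 0.26]
wrist_force: [-1.7, 3.1, 2.7]
finger_gap: 15.0
```

>>> arm_command([
  [0.1, [0.35, 0.19, 0.02], 0],
  [0.1, [0.33, 0.23, 0.02], 0],
  [0.1, [0.3, 0.27, 0.02], 0],
  [0.1, [0.27, 0.29, 0.02], 0],
  [0.1, [0.25, 0.32, 0.02], 0],
])

```text
clock: 4.87
eef_pos: [633.2, 170.8, 104.7]
eef_rot: [3.142, -0.0, 0.26]
wrist_force: [-1.3, 2.6, 3.1]
finger_gap: 15.5
```

>>> arm_command([
  [0.1, [0.21, 0.34, 0.02], 0],
  [0.1, [0.17, 0.35, 0.02], 0],
  [0.1, [0.14, 0.38, 0.02], 0],
  [0.1, [0.1, 0.39, 0.02], 0],
  [0.1, [0.06, 0.39, 0.01], 0],
])

```text
clock: 5.28
eef_pos: [644.2, 154.5, 103.7]
eef_rot: [3.142, 0.0, 0.26]
wrist_force: [-2.4, 1.9, 3.5]
finger_gap: 15.5
```

Forces stay low and match the drag.

>>> arm_command([
  [0.1, [0.02, 0.4, 0.02], 0],
  [0.1, [-0.01, 0.4, 0.02], 0],
  [0.1, [-0.06, 0.4, 0.02], 0],
  [0.1, [-0.1, 0.38, 0.02], 0],
  [0.1, [-0.14, 0.38, 0.02], 0],
])

```text
clock: 5.7
eef_pos: [646.2, 134.9, 102.7]
eef_rot: [-3.141, 0.0, 0.26]
wrist_force: [-2.8, 3.4, 4.3]
finger_gap: 15.1
```

>>> arm_command([
  [0.1, [-0.17, 0.36, 0.02], 0],
  [0.1, [-0.21, 0.34, 0.02], 0],
  [0.1, [-0.24, 0.32, 0.02], 0],
  [0.1, [-0.27, 0.3, 0.02], 0],
  [0.1, [-0.3, 0.26, 0.01], 0],
])

```text
clock: 6.12
eef_pos: [638.7, 116.8, 101.8]
eef_rot: [-3.141, -0.0, 0.26]
wrist_force: [-3.5, 5.1, 3.7]
finger_gap: 15.7
```

```bash
python3 -c "
from h import *
print(manip.read_state())
arc([638.9,116.7,101.8],0.26,[606.7,140.5],-0.636,0.05,5)
arc([634.8,112.2,101.3],0.26,[606.7,140.5],-0.886,0.0375,25)"
```

```text
{'clock': 6.1167, 'joints': array([ 1.24273274e-01,  6.12159657e-01,  1.31857588e+00,  3.54889659e-04,
        1.21070413e+00, -1.35882965e-01]), 'qd': array([-0.05513539, -0.07395457,  0.11916906,  0.00229634, -0.04889418,
       -0.05290173]), 'effort': array([ -2.93574594, -65.63349009, -33.56700897,  -1.2700158 ,
        -0.30390428,   0.10053445]), 'eef_pos': array([638.67293128, 116.7561455 , 101.83776188]), 'eef_rot': array([-3.14128429e+00, -1.96551274e-04,  2.60031185e-01]), 'wrist_force': array([-3.52200957,  5.14533881,  3.74153244]), 'moment': array([ 1.03258457,  0.38124322, -0.01112739]), 'finger_gap': 15.7153740259517}
[[0.1,[-0.16,0.12,0.01],0],[0.1,[-0.17,0.11,0.01],0],[0.1,[-0.17,0.1,0.01],0],[0.1,[-0.17,0.1,0.01],0],[0.1,[-0.18,0.09,0.01],0]] [632.  109.5 101.3] -0.886
[[0.1,[-0.48,0.25,0.01],0],[0.1,[-0.14,0.05,0.0],0],[0.1,[-0.14,0.05,0.01],0],[0.1,[-0.14,0.04,0.01],0],[0.1,[-0.15,0.04,0.01],0]] [625.8 105.3 100.9] -1.074
[[0.1,[-0.14,0.03,0.0],0],[0.1,[-0.15,0.03,0.01],0],[0.1,[-0.15,0.02,0.01],0],[0.1,[-0.15,0.02,0.0],0],[0.1,[-0.15,0.01,0.01],0]] [618.9 102.4 100.6] -1.261
[[0.1,[-0.15,0.0,0.01],0],[0.1,[-0.15,0.0,0.01],0],[0.1,[-0.15,-0.01,0.0],0],[0.1,[-0.15,-0.01,0.01],0],[0.1,[-0.15,-0.02,0.01],0]] [611.5 100.8 100.2] -1.449
[[0.1,[-0.15,-0.02,0.0],0],[0.1,[-0.14,-0.03,0.01],0],[0.1,[-0.15,-0.03,0.01],0],[0.1,[-0.14,-0.04,0.01],0],[0.1,[-0.15,-0.05,0.0],0]] [604.  100.6  99.9] -1.636
[[0.1,[-0.14,-0.05,0.01],0],[0.1,[-0.14,-0.05,0.01],0],[0.1,[-0.13,-0.06,0.0],0],[0.1,[-0.14,-0.07,0.01],0],[0.1,[-0.13,-0.07,0.01],0]] [596.7 101.8  99.5] -1.824
```

```bash
python3 -c "
from h import *
arc([638.9,116.7,101.8],0.26,[606.4,141.0],-0.636,0.05,6)
arc([629.4,108.2,101.2],0.26,[606.4,141.0],-0.936,0.025,30)"
cat > ten.py <<'E'
import sys
from h import *
s=manip.read_state();t=float(sys.argv[1]);f=s["wrist_force"]
print("radial",round(f[0]*np.cos(t)+f[1]*np.sin(t),2),"against cw",round(-(f[0]*np.sin(t)-f[1]*np.cos(t)),2))
E
```

```text
[[0.1,[-0.18,0.06,0.01],0],[0.1,[-0.16,0.11,0.01],0],[0.1,[-0.17,0.11,0.01],0],[0.1,[-0.18,0.09,0.01],0],[0.1,[-0.18,0.09,0.01],0]] [631.7 110.  101.3] -0.886
[[0.1,[-0.18,0.08,0.01],0]] [630.1 108.8 101.2] -0.936
[[0.1,[-0.01,-0.0,0.0],0],[0.1,[-0.09,0.03,0.01],0],[0.1,[-0.1,0.03,0.0],0],[0.1,[-0.09,0.03,0.01],0],[0.1,[-0.1,0.02,0.0],0]] [625.9 106.1 101. ] -1.061
[[0.1,[-0.1,0.03,0.01],0],[0.1,[-0.1,0.02,0.0],0],[0.1,[-0.09,0.02,0.01],0],[0.1,[-0.1,0.01,0.0],0],[0.1,[-0.1,0.02,0.01],0]] [621.4 103.9 100.7] -1.186
[[0.1,[-0.1,0.01,0.0],0],[0.1,[-0.1,0.01,0.01],0],[0.1,[-0.1,0.0,0.0],0],[0.1,[-0.1,0.01,0.01],0],[0.1,[-0.1,-0.0,0.0],0]] [616.7 102.3 100.5] -1.311
[[0.1,[-0.1,-0.0,0.01],0],[0.1,[-0.1,-0.01,0.0],0],[0.1,[-0.1,-0.0,0.01],0],[0.1,[-0.1,-0.01,0.0],0],[0.1,[-0.1,-0.01,0.01],0]] [611.8 101.3 100.2] -1.436
[[0.1,[-0.1,-0.02,-0.0],0],[0.1,[-0.1,-0.01,0.0],0],[0.1,[-0.09,-0.02,0.01],0],[0.1,[-0.1,-0.02,0.0],0],[0.1,[-0.1,-0.03,0.01],0]] [606.8 101.  100. ] -1.561
[[0.1,[-0.1,-0.02,0.0],0],[0.1,[-0.09,-0.03,0.01],0],[0.1,[-0.1,-0.03,0.0],0],[0.1,[-0.09,-0.03,0.01],0],[0.1,[-0.1,-0.04,0.0],0]] [601.8 101.3  99.8] -1.686
```

>>> arm_command([
  [0.1, [-0.18, 0.06, 0.01], 0],
  [0.1, [-0.16, 0.11, 0.01], 0],
  [0.1, [-0.17, 0.11, 0.01], 0],
  [0.1, [-0.18, 0.09, 0.01], 0],
  [0.1, [-0.18, 0.09, 0.01], 0],
])

```text
clock: 6.53
eef_pos: [631.8, 110.0, 101.5]
eef_rot: [3.141, -0.001, 0.26]
wrist_force: [0.9, 1.8, 4.2]
finger_gap: 15.6
```

>>> arm_command([
  [0.1, [-0.18, 0.08, 0.01], 0],
  [0.1, [-0.1, 0.03, 0.01], 0],
  [0.1, [-0.1, 0.03, 0.0], 0],
])

```text
clock: 6.78
eef_pos: [628.5, 107.7, 101.4]
eef_rot: [3.141, -0.001, 0.26]
wrist_force: [2.1, 1.1, 3.9]
finger_gap: 15.3
```

```bash
python3 ten.py -0.99
```

```text
radial 0.21 against cw 2.34
```

Good. I'll step through the stop window.

>>> arm_command([
  [0.1, [-0.09, 0.03, 0.01], 0],
  [0.1, [-0.1, 0.02, 0.0], 0],
  [0.1, [-0.1, 0.03, 0.01], 0],
])

```text
clock: 7.03
eef_pos: [626.0, 106.1, 101.2]
eef_rot: [3.141, -0.001, 0.26]
wrist_force: [3.1, 1.1, 5.0]
finger_gap: 15.2
```

>>> arm_command([
  [0.1, [-0.1, 0.02, 0.0], 0],
  [0.1, [-0.09, 0.02, 0.01], 0],
  [0.1, [-0.1, 0.01, 0.0], 0],
])

```text
clock: 7.28
eef_pos: [623.3, 104.8, 101.1]
eef_rot: [3.141, -0.001, 0.26]
wrist_force: [2.6, -0.3, 5.7]
finger_gap: 15.2
```

>>> arm_command([
  [0.1, [-0.1, 0.02, 0.0], 0],
  [0.1, [-0.1, 0.01, 0.0], 0],
  [0.1, [-0.1, 0.01, 0.01], 0],
])

```text
clock: 7.53
eef_pos: [621.0, 103.9, 101.2]
eef_rot: [3.141, -0.002, 0.26]
wrist_force: [7.6, 1.7, 4.5]
finger_gap: 15.2
```

>>> arm_command([
  [0.1, [-0.1, 0.0, 0.0], 0],
  [0.1, [-0.1, 0.01, 0.0], 0],
  [0.1, [-0.1, 0.0, 0.01], 0],
])

```text
clock: 7.78
eef_pos: [618.9, 103.2, 101.3]
eef_rot: [3.141, -0.005, 0.26]
wrist_force: [13.3, 2.7, 3.7]
finger_gap: 15.2
```

>>> arm_command([
  [0.1, [-0.1, 0.0, 0.0], 0],
  [0.1, [-0.1, -0.01, 0.0], 0],
  [0.1, [-0.1, 0.0, 0.01], 0],
])

```text
clock: 8.03
eef_pos: [616.7, 102.6, 101.6]
eef_rot: [3.141, -0.007, 0.26]
wrist_force: [17.8, 3.5, 1.8]
finger_gap: 15.4
```

>>> arm_command([
  [0.1, [0.15, 0.0, 0.0], 0],
  [0.1, [0.15, 0.0, 0.0], 0],
  [0.1, [0, 0, 0], 0],
])

```text
clock: 8.28
eef_pos: [619.1, 103.3, 101.3]
eef_rot: [3.141, -0.005, 0.26]
wrist_force: [11.1, 1.6, 3.8]
finger_gap: 15.4
```

>>> arm_command([
  [0.1, [0.18, -0.02, 0.0], 0],
  [0.1, [0.17, -0.02, 0.0], 0],
  [0.4, [0, 0, 0], 0],
  [0.4, [0, 0, 0], 0],
  [0.4, [0, 0, 0], 0],
])

```text
clock: 8.7
eef_pos: [619.9, 104.3, 99.7]
eef_rot: [-3.141, 0.002, 0.26]
wrist_force: [0.7, -0.3, -0.7]
finger_gap: 32.0
```

>>> arm_command([
  [0.4, [0, 0, 0], 0],
  [0.4, [0, 0, -0.4], 0],
  [0.4, [0, 0, -1.4], 0],
  [0.4, [0, 0, -2.0], 0],
  [0.4, [0, 0, -2.0], 0],
])

```text
clock: 9.12
eef_pos: [620.2, 104.4, 159.0]
eef_rot: [-3.141, 0.002, 0.26]
wrist_force: [0.8, -0.1, 1.1]
finger_gap: 37.8
```

```bash
python3 -c "
from h import *
plan([620.2,104.4,158.5],0.26,[495.5,-20.7,150],0.46,0.45,10)"
```

```text
[[0.45,[-1.53,0.89,0.08],-0.02],[0.45,[-1.54,0.86,0.09],-0.02],[0.45,[-1.56,0.82,0.08],-0.02],[0.45,[-1.58,0.8,0.09],-0.02],[0.45,[-1.59,0.76,0.08],-0.02]]
[[0.45,[-1.61,0.73,0.09],-0.02],[0.45,[-1.62,0.7,0.08],-0.02],[0.45,[-1.64,0.67,0.09],-0.02],[0.45,[-1.65,0.63,0.08],-0.02],[0.45,[-1.66,0.6,0.09],-0.02]]
end [495.46 -20.68 150.  ] 0.46
```

>>> arm_command([
  [0.45, [-1.53, 0.89, 0.08], -0.02],
  [0.45, [-1.54, 0.86, 0.09], -0.02],
  [0.45, [-1.56, 0.82, 0.08], -0.02],
  [0.45, [-1.58, 0.8, 0.09], -0.02],
  [0.45, [-1.59, 0.76, 0.08], -0.02],
])

```text
clock: 9.53
eef_pos: [557.4, 41.4, 154.4]
eef_rot: [-3.142, 0.0, 0.361]
wrist_force: [-0.0, 0.3, -0.2]
finger_gap: 42.3
```

>>> arm_command([
  [0.45, [-1.61, 0.73, 0.09], -0.02],
  [0.45, [-1.62, 0.7, 0.08], -0.02],
  [0.45, [-1.64, 0.67, 0.09], -0.02],
  [0.45, [-1.65, 0.63, 0.08], -0.02],
  [0.45, [-1.66, 0.6, 0.09], -0.02],
])

```text
clock: 9.95
eef_pos: [495.1, -21.1, 150.2]
eef_rot: [-3.142, 0.0, 0.461]
wrist_force: [1.1, 0.1, -0.1]
finger_gap: 42.3
```

>>> arm_command([
  [0.45, [0, 0, 0], 0],
  [0.45, [0, 0, 0], 0],
  [0.45, [0, 0, 0], 0],
])

```text
clock: 10.2
eef_pos: [496.3, -20.3, 150.3]
eef_rot: [3.141, -0.0, 0.459]
wrist_force: [-0.5, 0.4, 0.5]
finger_gap: 42.3
```

```bash
python3 look.py w3; python3 knob.py w3 122
```

```text
10.2 [496.3  -20.31 150.34] [ 3.1415e+00 -4.0000e-04  4.5950e-01] [-0.45  0.44  0.48]
top z 135.37969770245536
knob tool xy ((-1.0580098628997803, 0.38981306552886963), 6.664554119110107) [-1.02  0.21 15.86] 235
-1 689 -20.45 y [-10.88   6.65]
1 681 21.49 y [-10.83   6.59]
```

View pics/w3.png

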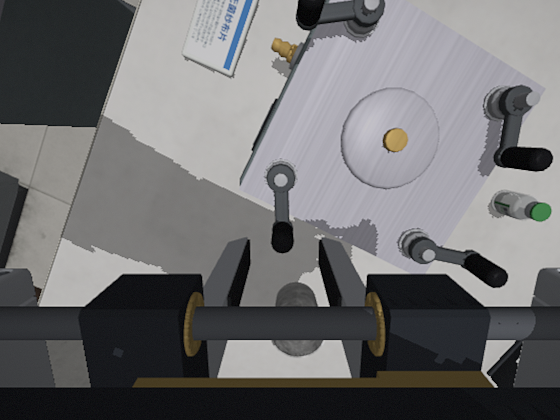

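Knob 2 is at (283,237), centred between the fingers, so I'll make a small correction and descend.

>>> arm_command([
  [0.45, [-0.13, 0.07, 0.85], 0],
  [0.45, [0, 0, 0.9], 0],
  [0.45, [0, 0, 0.9], 0],
  [0.45, [0, 0, 0.9], 0],
  [0.45, [0, 0, 0.8], 0],
])

```text
clock: 10.67
eef_pos: [494.8, -21.7, 105.1]
eef_rot: [-3.141, 0.001, 0.46]
wrist_force: [-0.3, 0.6, 0.3]
finger_gap: 42.6
```

>>> arm_command([
  [0.45, [0, 0, 0], 0],
  [0.45, [0, 0, 0], 0],
  [0.45, [0, 0, 0], 0],
])

```text
clock: 10.92
eef_pos: [495.2, -21.8, 106.8]
eef_rot: [3.141, -0.0, 0.46]
wrist_force: [-0.6, 0.1, 1.1]
finger_gap: 42.3
```

>>> arm_command([
  [0.1, [0, 0, 0], 0],
  [0.1, [0, 0, 0], 0],
  [0.1, [0, 0, 0], 0],
  [0.1, [0, 0, 0], 0],
  [0.1, [0, 0, 0], 0],
], force=25)

```text
clock: 11.33
eef_pos: [495.2, -21.8, 106.7]
eef_rot: [3.141, -0.0, 0.46]
wrist_force: [1.2, -0.0, 0.9]
finger_gap: 15.2
```

```bash
python3 -c "
from h import *
arc([495.2,-21.8,106.7],0.46,[476.8,13.9],-1.084,0.1,25)"
```

```text
[[0.1,[-0.36,-0.03,0.02],0],[0.1,[-0.39,-0.05,0.02],0],[0.1,[-0.39,-0.08,0.02],0],[0.1,[-0.38,-0.13,0.02],0],[0.1,[-0.37,-0.17,0.01],0]] [476.2 -26.1 105.8] -1.584
[[0.1,[-0.34,-0.2,0.02],0],[0.1,[-0.33,-0.23,0.02],0],[0.1,[-0.3,-0.26,0.02],0],[0.1,[-0.27,-0.3,0.02],0],[0.1,[-0.24,-0.32,0.02],0]] [457.1 -20.9 104.8] -2.084
[[0.1,[-0.21,-0.34,0.02],0],[0.1,[-0.17,-0.36,0.02],0],[0.1,[-0.14,-0.37,0.02],0],[0.1,[-0.1,-0.39,0.02],0],[0.1,[-0.05,-0.4,0.01],0]] [442.9  -7.2 103.9] -2.584
[[0.1,[-0.02,-0.4,0.02],0],[0.1,[0.02,-0.39,0.02],0],[0.1,[0.06,-0.4,0.02],0],[0.1,[0.1,-0.39,0.02],0],[0.1,[0.14,-0.37,0.02],0]] [436.9  11.6 102.9] -3.084
[[0.1,[0.17,-0.36,0.02],0],[0.1,[0.21,-0.34,0.02],0],[0.1,[0.24,-0.32,0.02],0],[0.1,[0.28,-0.29,0.02],0],[0.1,[0.3,-0.27,0.01],0]] [440.7  31.1 102. ] -3.584
```

>>> arm_command([
  [0.1, [-0.36, -0.03, 0.02], 0],
  [0.1, [-0.39, -0.05, 0.02], 0],
  [0.1, [-0.39, -0.08, 0.02], 0],
  [0.1, [-0.38, -0.13, 0.02], 0],
  [0.1, [-0.37, -0.17, 0.01], 0],
])

```text
clock: 11.75
eef_pos: [475.8, -26.3, 105.8]
eef_rot: [3.141, -0.0, 0.46]
wrist_force: [2.7, -1.1, 0.9]
finger_gap: 15.6
```

>>> arm_command([
  [0.1, [-0.34, -0.2, 0.02], 0],
  [0.1, [-0.33, -0.23, 0.02], 0],
  [0.1, [-0.3, -0.26, 0.02], 0],
  [0.1, [-0.27, -0.3, 0.02], 0],
  [0.1, [-0.24, -0.32, 0.02], 0],
])

```text
clock: 12.17
eef_pos: [456.6, -20.9, 104.7]
eef_rot: [3.141, 0.0, 0.46]
wrist_force: [1.4, -3.6, 3.8]
finger_gap: 15.4
```

>>> arm_command([
  [0.1, [-0.21, -0.34, 0.02], 0],
  [0.1, [-0.17, -0.36, 0.02], 0],
  [0.1, [-0.14, -0.37, 0.02], 0],
  [0.1, [-0.1, -0.39, 0.02], 0],
  [0.1, [-0.05, -0.4, 0.01], 0],
])

```text
clock: 12.58
eef_pos: [442.2, -6.9, 103.7]
eef_rot: [-3.141, 0.001, 0.46]
wrist_force: [-1.0, -3.1, 5.5]
finger_gap: 15.3
```

```bash
python3 ten.py -2.584
```

```text
radial 2.51 against cw 2.15
```

>>> arm_command([
  [0.1, [-0.02, -0.4, 0.02], 0],
  [0.1, [0.02, -0.39, 0.02], 0],
  [0.1, [0.06, -0.4, 0.02], 0],
  [0.1, [0.1, -0.39, 0.02], 0],
  [0.1, [0.14, -0.37, 0.02], 0],
])

```text
clock: 13.0
eef_pos: [436.4, 12.1, 102.7]
eef_rot: [-3.141, 0.0, 0.46]
wrist_force: [-1.1, -2.7, 4.2]
finger_gap: 15.4
```

>>> arm_command([
  [0.1, [0.17, -0.36, 0.02], 0],
  [0.1, [0.21, -0.34, 0.02], 0],
  [0.1, [0.24, -0.32, 0.02], 0],
  [0.1, [0.28, -0.29, 0.02], 0],
  [0.1, [0.3, -0.27, 0.01], 0],
])

```text
clock: 13.42
eef_pos: [440.4, 31.5, 101.8]
eef_rot: [-3.141, 0.0, 0.46]
wrist_force: [-0.2, -3.5, 3.4]
finger_gap: 15.4
```

```bash
python3 ten.py -3.584; python3 -c "
from h import *
arc([440.7,31.1,102],0.46,[476.6,13.7],-3.584,0.05,5)
arc([447.2,39.0,101.5],0.46,[476.6,13.7],-3.834,0.05,2)
arc([450.8,42.2,101.3],0.46,[476.6,13.7],-3.934,0.025,24)"
```

```text
radial -1.35 against cw 3.26
[[0.1,[0.13,-0.11,0.01],0],[0.1,[0.16,-0.11,0.01],0],[0.1,[0.17,-0.1,0.01],0],[0.1,[0.18,-0.1,0.01],0],[0.1,[0.18,-0.08,0.01],0]] [445.8  39.2 101.5] -3.834
[[0.1,[0.07,-0.16,0.01],0],[0.1,[0.19,-0.07,0.01],0]] [448.5  42.2 101.3] -3.934
[[0.1,[-0.11,-0.13,0.0],0],[0.1,[0.1,-0.03,0.01],0],[0.1,[0.09,-0.02,0.0],0],[0.1,[0.1,-0.03,0.01],0],[0.1,[0.1,-0.02,0.0],0]] [452.3  45.5 101.1] -4.059
[[0.1,[0.1,-0.01,0.01],0],[0.1,[0.09,-0.02,0.0],0],[0.1,[0.1,-0.01,0.01],0],[0.1,[0.1,-0.01,0.0],0],[0.1,[0.1,-0.01,0.01],0]] [456.4  48.2 100.8] -4.184
[[0.1,[0.1,-0.01,0.0],0],[0.1,[0.1,-0.0,0.01],0],[0.1,[0.1,-0.0,0.0],0],[0.1,[0.1,0.0,0.01],0],[0.1,[0.1,0.01,0.0],0]] [460.9  50.4 100.6] -4.309
[[0.1,[0.1,0.0,0.01],0],[0.1,[0.1,0.01,0.0],0],[0.1,[0.1,0.01,0.01],0],[0.1,[0.1,0.02,0.0],0],[0.1,[0.1,0.01,0.01],0]] [465.6  52.2 100.3] -4.434
[[0.1,[0.1,0.02,-0.0],0],[0.1,[0.09,0.03,0.0],0],[0.1,[0.1,0.02,0.01],0],[0.1,[0.1,0.03,0.0],0]] [469.5  53.  100.2] -4.534
```

>>> arm_command([
  [0.1, [0.14, -0.11, 0.01], 0],
  [0.1, [0.16, -0.11, 0.01], 0],
  [0.1, [0.17, -0.1, 0.01], 0],
  [0.1, [0.18, -0.1, 0.01], 0],
  [0.1, [0.18, -0.08, 0.01], 0],
])

```text
clock: 13.83
eef_pos: [445.7, 39.4, 101.3]
eef_rot: [-3.141, 0.0, 0.46]
wrist_force: [-3.1, -1.0, 5.0]
finger_gap: 15.6
```

>>> arm_command([
  [0.1, [0.18, -0.07, 0.01], 0],
  [0.1, [0.19, -0.06, 0.01], 0],
  [0.1, [0.1, -0.03, 0.01], 0],
])

```text
clock: 14.08
eef_pos: [449.2, 43.1, 101.0]
eef_rot: [-3.141, 0.0, 0.46]
wrist_force: [-3.9, -0.1, 7.0]
finger_gap: 15.3
```

```bash
python3 ten.py -3.96
```

```text
radial 2.61 against cw 2.88
```

>>> arm_command([
  [0.1, [0.1, -0.04, 0.0], 0],
  [0.1, [0.09, -0.03, 0.01], 0],
  [0.1, [0.1, -0.03, 0.0], 0],
])

```text
clock: 14.33
eef_pos: [451.4, 45.1, 100.9]
eef_rot: [-3.141, 0.0, 0.46]
wrist_force: [-1.1, -1.6, 5.4]
finger_gap: 15.5
```

>>> arm_command([
  [0.1, [0.1, -0.02, 0.0], 0],
  [0.1, [0.1, -0.02, 0.01], 0],
  [0.1, [0.09, -0.02, 0.0], 0],
])

```text
clock: 14.58
eef_pos: [453.7, 46.9, 100.8]
eef_rot: [-3.141, 0.0, 0.46]
wrist_force: [-1.2, -1.4, 3.5]
finger_gap: 15.3
```

>>> arm_command([
  [0.1, [0.1, -0.01, 0.01], 0],
  [0.1, [0.1, -0.01, 0.0], 0],
  [0.1, [0.1, -0.01, 0.01], 0],
])

```text
clock: 14.83
eef_pos: [456.3, 48.5, 100.6]
eef_rot: [-3.141, 0.0, 0.46]
wrist_force: [-2.2, -1.0, 6.2]
finger_gap: 15.2
```

>>> arm_command([
  [0.1, [0.1, 0.0, 0.0], 0],
  [0.1, [0.1, 0.0, 0.0], 0],
  [0.1, [0.1, 0.0, 0.01], 0],
])

```text
clock: 15.08
eef_pos: [459.0, 49.8, 100.5]
eef_rot: [-3.141, 0.0, 0.46]
wrist_force: [-1.4, -1.0, 5.7]
finger_gap: 15.3
```

>>> arm_command([
  [0.1, [0.1, 0.0, 0.0], 0],
  [0.1, [0.1, 0.0, 0.01], 0],
  [0.1, [0.1, 0.01, 0.0], 0],
])

```text
clock: 15.33
eef_pos: [461.2, 50.9, 100.3]
eef_rot: [-3.141, 0.001, 0.46]
wrist_force: [-7.2, -2.2, 8.0]
finger_gap: 15.2
```

Force is now rising, so the stop is near. I'll take smaller steps.

>>> arm_command([
  [0.1, [0.1, 0.01, 0.0], 0],
  [0.1, [0.05, 0.0, 0.0], 0],
  [0.1, [0, 0, 0], 0],
])

```text
clock: 15.58
eef_pos: [462.1, 51.4, 100.1]
eef_rot: [-3.141, 0.003, 0.46]
wrist_force: [-8.3, -3.0, 8.6]
finger_gap: 15.1
```

```bash
python3 ten.py -4.33
```

```text
radial 0.31 against cw 8.8
```

>>> arm_command([
  [0.1, [0.09, 0.01, 0.0], 0],
  [0.1, [0.0, 0.0, 0.0], 0],
  [0.1, [0, 0, 0], 0],
])

```text
clock: 15.83
eef_pos: [462.7, 51.7, 100.1]
eef_rot: [-3.141, 0.003, 0.46]
wrist_force: [-10.4, -3.3, 9.8]
finger_gap: 15.2
```

```bash
python3 ten.py -4.33
```

```text
radial 0.88 against cw 10.9
```

>>> arm_command([
  [0.1, [-0.18, 0.0, 0.0], 0],
  [0.1, [-0.17, 0.0, 0.0], 0],
  [0.4, [0, 0, 0], 0],
  [0.4, [0, 0, 0], 0],
  [0.4, [0, 0, 0], 0],
])

```text
clock: 16.25
eef_pos: [460.9, 50.4, 100.2]
eef_rot: [-3.141, -0.0, 0.46]
wrist_force: [0.1, 0.1, 0.3]
finger_gap: 31.8
```

>>> arm_command([
  [0.4, [0, 0, 0], 0],
  [0.4, [0, 0, -0.4], 0],
  [0.4, [0, 0, -1.4], 0],
  [0.4, [0, 0, -2.0], 0],
  [0.4, [0, 0, -2.0], 0],
])

```text
clock: 16.67
eef_pos: [460.6, 50.3, 159.2]
eef_rot: [-3.141, 0.001, 0.46]
wrist_force: [0.2, 0.3, -0.1]
finger_gap: 37.2
```

>>> arm_command([
  [0.4, [0, 0, 0], 0],
])

```text
clock: 16.75
eef_pos: [462.3, 50.4, 162.0]
eef_rot: [3.139, -0.005, 0.46]
wrist_force: [0.0, -0.6, 0.4]
finger_gap: 37.7
```

```bash
python3 -c "
from h import *
plan([461.5,50.4,160],0.46,[445.5,120.2,150],-0.99,0.45,15)"
```

```text
[[0.45,[0.11,-0.46,0.07],0.097],[0.45,[0.07,-0.48,0.06],0.096],[0.45,[0.02,-0.47,0.07],0.097],[0.45,[-0.03,-0.48,0.07],0.097],[0.45,[-0.07,-0.47,0.06],0.096]]
[[0.45,[-0.12,-0.46,0.07],0.097],[0.45,[-0.16,-0.45,0.07],0.097],[0.45,[-0.21,-0.43,0.06],0.096],[0.45,[-0.24,-0.41,0.07],0.097],[0.45,[-0.29,-0.39,0.07],0.097]]
[[0.45,[-0.32,-0.35,0.06],0.096],[0.45,[-0.35,-0.33,0.07],0.097],[0.45,[-0.38,-0.28,0.07],0.097],[0.45,[-0.41,-0.25,0.06],0.096],[0.45,[-0.43,-0.21,0.07],0.097]]
end [445.45 120.21 150.  ] -0.99
```

>>> arm_command([
  [0.45, [0.11, -0.46, 0.07], 0.097],
  [0.45, [0.07, -0.48, 0.06], 0.096],
  [0.45, [0.02, -0.47, 0.07], 0.097],
  [0.45, [-0.03, -0.48, 0.07], 0.097],
  [0.45, [-0.07, -0.47, 0.06], 0.096],
])

```text
clock: 17.17
eef_pos: [455.3, 73.8, 154.7]
eef_rot: [-3.142, 0.0, -0.028]
wrist_force: [-0.3, 0.9, 0.3]
finger_gap: 42.4
```

>>> arm_command([
  [0.45, [-0.12, -0.46, 0.07], 0.097],
  [0.45, [-0.16, -0.45, 0.07], 0.097],
  [0.45, [-0.21, -0.43, 0.06], 0.096],
  [0.45, [-0.24, -0.41, 0.07], 0.097],
  [0.45, [-0.29, -0.39, 0.07], 0.097],
])

```text
clock: 17.58
eef_pos: [449.9, 97.1, 151.3]
eef_rot: [3.141, 0.0, -0.512]
wrist_force: [0.3, -0.5, 0.2]
finger_gap: 42.3
```

>>> arm_command([
  [0.45, [-0.32, -0.35, 0.06], 0.096],
  [0.45, [-0.35, -0.33, 0.07], 0.097],
  [0.45, [-0.38, -0.28, 0.07], 0.097],
  [0.45, [-0.41, -0.25, 0.06], 0.096],
  [0.45, [-0.43, -0.21, 0.07], 0.097],
])

```text
clock: 18.0
eef_pos: [444.5, 120.3, 148.0]
eef_rot: [3.141, 0.0, -0.995]
wrist_force: [-0.3, 0.0, -0.4]
finger_gap: 42.2
```

>>> arm_command([
  [0.45, [0, 0, 0], 0],
  [0.45, [0, 0, 0], 0],
  [0.45, [0, 0, 0], 0],
])

```text
clock: 18.25
eef_pos: [444.7, 119.9, 148.3]
eef_rot: [3.141, 0.0, -0.987]
wrist_force: [0.3, -0.1, -0.2]
finger_gap: 42.3
```

```bash
python3 look.py w4; python3 knob.py w4 122
```

```text
18.25 [444.73 119.94 148.28] [ 3.1414  0.     -0.9867] [ 0.26 -0.12 -0.19]
top z 135.2218553894433
knob tool xy ((0.02865174040198326, -1.7974642515182495), 6.938506126403809) [-0.11 -1.59 13.92] 248
-1 677 -21.88 y [-11.13   6.47]
1 682 20.11 y [-11.06   6.27]
```

View pics/w4.png

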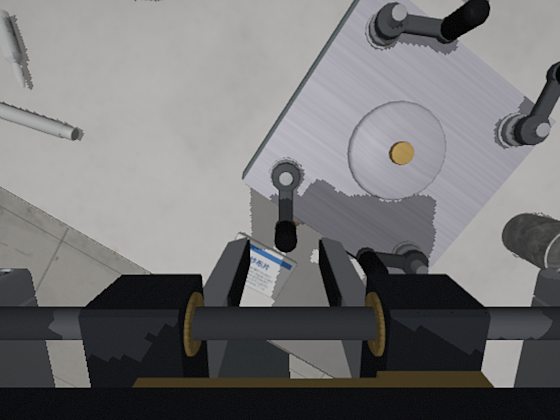

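Knob 1 is at (286,235) between the fingers, so I'll descend with a small correction.

>>> arm_command([
  [0.45, [0.05, -0.09, 0.8], 0],
  [0.45, [0, 0, 0.9], 0],
  [0.45, [0, 0, 0.9], 0],
  [0.45, [0, 0, 0.9], 0],
  [0.45, [0, 0, 0.65], 0],
])

```text
clock: 18.72
eef_pos: [445.3, 120.0, 105.4]
eef_rot: [3.14, 0.001, -0.99]
wrist_force: [-0.4, 0.1, -0.1]
finger_gap: 42.1
```

>>> arm_command([
  [0.45, [0, 0, 0], 0],
  [0.45, [0, 0, 0], 0],
  [0.45, [0, 0, 0], 0],
])

```text
clock: 18.97
eef_pos: [445.9, 120.2, 107.2]
eef_rot: [-3.141, -0.0, -0.99]
wrist_force: [0.4, -0.2, -0.0]
finger_gap: 42.1
```

>>> arm_command([
  [0.1, [0, 0, 0], 0],
  [0.1, [0, 0, 0], 0],
  [0.1, [0, 0, 0], 0],
  [0.1, [0, 0, 0], 0],
  [0.1, [0, 0, 0], 0],
], force=25)

```text
clock: 19.38
eef_pos: [445.9, 120.1, 107.1]
eef_rot: [-3.141, -0.0, -0.99]
wrist_force: [1.0, -0.9, 0.4]
finger_gap: 15.6
```

```bash
python3 -c "
from h import *
arc([445.9,120.2,107],-0.99,[479.3,142.0],-2.562,0.1,27)"
```

```text
[[0.1,[-0.39,-0.01,0.02],0],[0.1,[-0.4,-0.06,0.02],0],[0.1,[-0.39,-0.1,0.02],0],[0.1,[-0.37,-0.14,0.02],0],[0.1,[-0.36,-0.17,0.01],0]] [439.4 138.8 106.1] -3.062
[[0.1,[-0.34,-0.21,0.02],0],[0.1,[-0.32,-0.24,0.02],0],[0.1,[-0.29,-0.28,0.02],0],[0.1,[-0.27,-0.3,0.02],0],[0.1,[-0.23,-0.32,0.02],0]] [442.8 158.3 105.1] -3.562
[[0.1,[-0.2,-0.35,0.02],0],[0.1,[-0.16,-0.36,0.02],0],[0.1,[-0.13,-0.38,0.02],0],[0.1,[-0.08,-0.39,0.02],0],[0.1,[-0.05,-0.4,0.01],0]] [455.1 173.8 104.2] -4.062
[[0.1,[-0.01,-0.4,0.02],0],[0.1,[0.03,-0.4,0.02],0],[0.1,[0.08,-0.39,0.02],0],[0.1,[0.11,-0.39,0.02],0],[0.1,[0.14,-0.37,0.02],0]] [473.3 181.6 103.2] -4.562
[[0.1,[0.19,-0.35,0.02],0],[0.1,[0.22,-0.34,0.02],0],[0.1,[0.25,-0.31,0.02],0],[0.1,[0.28,-0.28,0.02],0],[0.1,[0.31,-0.26,0.01],0]] [493.  179.6 102.3] -5.062
[[0.1,[0.33,-0.22,0.02],0],[0.1,[0.35,-0.19,0.02],0]] [500.2 176.2 101.9] -5.262
```

>>> arm_command([
  [0.1, [-0.39, -0.01, 0.02], 0],
  [0.1, [-0.4, -0.06, 0.02], 0],
  [0.1, [-0.39, -0.1, 0.02], 0],
  [0.1, [-0.37, -0.14, 0.02], 0],
  [0.1, [-0.36, -0.17, 0.01], 0],
])

```text
clock: 19.8
eef_pos: [439.4, 139.3, 106.1]
eef_rot: [-3.141, -0.0, -0.99]
wrist_force: [4.0, -2.1, -1.1]
finger_gap: 14.8
```

>>> arm_command([
  [0.1, [-0.34, -0.21, 0.02], 0],
  [0.1, [-0.32, -0.24, 0.02], 0],
  [0.1, [-0.29, -0.28, 0.02], 0],
  [0.1, [-0.27, -0.3, 0.02], 0],
  [0.1, [-0.23, -0.32, 0.02], 0],
])

```text
clock: 20.22
eef_pos: [442.8, 158.6, 105.0]
eef_rot: [3.141, -0.0, -0.99]
wrist_force: [4.5, -4.7, -1.6]
finger_gap: 15.5
```

```bash
python3 ten.py -3.562
```

```text
radial -6.05 against cw 2.46
```

```bash
python3 -c "
from h import *
arc([442.8,158.3,105.1],-0.99,[479.8,141.7],-3.562,0.1,17)"
```

```text
[[0.1,[-0.15,-0.37,0.02],0],[0.1,[-0.16,-0.37,0.02],0],[0.1,[-0.13,-0.38,0.02],0],[0.1,[-0.08,-0.39,0.02],0],[0.1,[-0.05,-0.39,0.01],0]] [455.6 173.5 104.2] -4.062
[[0.1,[-0.01,-0.4,0.02],0],[0.1,[0.03,-0.4,0.02],0],[0.1,[0.07,-0.4,0.02],0],[0.1,[0.11,-0.38,0.02],0],[0.1,[0.15,-0.37,0.02],0]] [473.8 181.3 103.2] -4.562
[[0.1,[0.19,-0.36,0.02],0],[0.1,[0.22,-0.33,0.02],0],[0.1,[0.25,-0.31,0.02],0],[0.1,[0.28,-0.29,0.02],0],[0.1,[0.31,-0.25,0.01],0]] [493.5 179.3 102.3] -5.062
[[0.1,[0.33,-0.22,0.02],0],[0.1,[0.35,-0.19,0.02],0]] [500.7 175.8 101.9] -5.262
```

>>> arm_command([
  [0.1, [-0.15, -0.37, 0.02], 0],
  [0.1, [-0.16, -0.37, 0.02], 0],
  [0.1, [-0.13, -0.38, 0.02], 0],
  [0.1, [-0.08, -0.39, 0.02], 0],
  [0.1, [-0.05, -0.39, 0.01], 0],
])

```text
clock: 20.63
eef_pos: [455.4, 173.9, 104.1]
eef_rot: [3.141, 0.0, -0.99]
wrist_force: [-1.8, -2.2, 2.0]
finger_gap: 15.2
```

>>> arm_command([
  [0.1, [-0.01, -0.4, 0.02], 0],
  [0.1, [0.03, -0.4, 0.02], 0],
  [0.1, [0.07, -0.4, 0.02], 0],
  [0.1, [0.11, -0.38, 0.02], 0],
  [0.1, [0.15, -0.37, 0.02], 0],
])

```text
clock: 21.05
eef_pos: [473.9, 181.5, 103.1]
eef_rot: [3.141, 0.0, -0.99]
wrist_force: [-2.0, -0.9, 2.9]
finger_gap: 15.1
```

```bash
python3 ten.py -4.562
```

```text
radial -0.61 against cw 2.09
```

>>> arm_command([
  [0.1, [0.19, -0.36, 0.02], 0],
  [0.1, [0.22, -0.33, 0.02], 0],
  [0.1, [0.25, -0.31, 0.02], 0],
  [0.1, [0.28, -0.29, 0.02], 0],
  [0.1, [0.31, -0.25, 0.01], 0],
])

```text
clock: 21.47
eef_pos: [493.7, 179.3, 102.2]
eef_rot: [-3.141, 0.0, -0.99]
wrist_force: [-2.3, 0.9, 2.1]
finger_gap: 15.1
```

>>> arm_command([
  [0.1, [0.33, -0.22, 0.02], 0],
  [0.1, [0.17, -0.1, 0.01], 0],
  [0.1, [0.18, -0.09, 0.01], 0],
])

```text
clock: 21.72
eef_pos: [500.8, 175.7, 101.8]
eef_rot: [-3.141, 0.0, -0.99]
wrist_force: [-1.9, 2.0, 1.6]
finger_gap: 15.5
```

```bash
python3 ten.py -5.262;python3 -c "
from h import *
arc([500.7,175.8,101.9],-0.99,[479.8,141.7],-5.262,0.05,4)
arc([507.0,171.0,101.5],-0.99,[479.8,141.7],-5.462,0.025,24)"
```

```text
radial 0.7 against cw 2.61
[[0.1,[0.18,-0.08,0.01],0],[0.1,[0.19,-0.07,0.01],0],[0.1,[0.19,-0.06,0.01],0],[0.1,[0.19,-0.06,0.01],0]] [507.1 171.  101.5] -5.462
[[0.1,[0.1,-0.03,0.0],0],[0.1,[0.1,-0.02,0.01],0],[0.1,[0.1,-0.01,0.0],0],[0.1,[0.1,-0.02,0.01],0],[0.1,[0.1,-0.01,0.0],0]] [510.5 167.3 101.3] -5.587
[[0.1,[0.1,-0.01,0.01],0],[0.1,[0.1,-0.01,0.0],0],[0.1,[0.1,-0.01,0.01],0],[0.1,[0.1,0.0,0.0],0],[0.1,[0.1,0.0,0.01],0]] [513.5 163.3 101. ] -5.712
[[0.1,[0.1,0.0,0.0],0],[0.1,[0.1,0.01,0.01],0],[0.1,[0.1,0.01,0.0],0],[0.1,[0.09,0.01,0.01],0],[0.1,[0.1,0.01,0.0],0]] [515.8 159.  100.8] -5.837
[[0.1,[0.1,0.01,0.01],0],[0.1,[0.1,0.02,0.0],0],[0.1,[0.1,0.02,0.01],0],[0.1,[0.1,0.02,0.0],0],[0.1,[0.09,0.03,0.01],0]] [517.7 154.3 100.5] -5.962
[[0.1,[0.1,0.02,-0.0],0],[0.1,[0.1,0.03,0.0],0],[0.1,[0.09,0.03,0.01],0],[0.1,[0.09,0.04,0.0],0]] [518.8 150.5 100.4] -6.062
```

>>> arm_command([
  [0.1, [0.18, -0.08, 0.01], 0],
  [0.1, [0.19, -0.07, 0.01], 0],
  [0.1, [0.19, -0.06, 0.01], 0],
])

```text
clock: 21.97
eef_pos: [505.5, 172.3, 101.6]
eef_rot: [-3.141, 0.0, -0.99]
wrist_force: [-1.2, 2.1, 1.7]
finger_gap: 15.3
```

>>> arm_command([
  [0.1, [0.1, -0.03, 0.01], 0],
  [0.1, [0.1, -0.03, 0.0], 0],
  [0.1, [0.1, -0.03, 0.0], 0],
])

```text
clock: 22.22
eef_pos: [507.8, 170.2, 101.5]
eef_rot: [-3.142, -0.0, -0.99]
wrist_force: [-1.2, 2.6, 2.0]
finger_gap: 15.3
```

>>> arm_command([
  [0.1, [0.1, -0.02, 0.01], 0],
  [0.1, [0.1, -0.01, 0.0], 0],
  [0.1, [0.1, -0.02, 0.01], 0],
])

```text
clock: 22.47
eef_pos: [509.9, 168.0, 101.3]
eef_rot: [-3.141, -0.0, -0.99]
wrist_force: [-0.5, 2.4, 2.0]
finger_gap: 15.7
```

>>> arm_command([
  [0.1, [0.1, -0.01, 0.0], 0],
  [0.1, [0.1, -0.01, 0.01], 0],
])

```text
clock: 22.63
eef_pos: [511.2, 166.5, 101.2]
eef_rot: [-3.141, -0.0, -0.99]
wrist_force: [-0.4, 2.3, 1.4]
finger_gap: 15.3
```

>>> arm_command([
  [0.1, [0.1, -0.01, 0.0], 0],
  [0.1, [0.1, 0.0, 0.01], 0],
  [0.1, [0.1, 0.0, 0.0], 0],
])

```text
clock: 22.88
eef_pos: [512.9, 164.0, 101.1]
eef_rot: [-3.141, -0.0, -0.99]
wrist_force: [-0.7, 2.7, 3.0]
finger_gap: 15.0
```

>>> arm_command([
  [0.1, [0.1, 0.0, 0.01], 0],
  [0.1, [0.1, 0.0, 0.0], 0],
  [0.1, [0.1, 0.01, 0.01], 0],
])

```text
clock: 23.13
eef_pos: [514.5, 161.4, 100.9]
eef_rot: [-3.141, -0.0, -0.99]
wrist_force: [0.6, 2.1, 2.9]
finger_gap: 15.4
```

>>> arm_command([
  [0.1, [0.1, 0.01, 0.0], 0],
  [0.1, [0.1, 0.01, 0.01], 0],
  [0.1, [0.1, 0.01, 0.0], 0],
])

```text
clock: 23.38
eef_pos: [515.8, 159.0, 100.8]
eef_rot: [-3.141, 0.0, -0.99]
wrist_force: [-0.4, 6.3, 3.5]
finger_gap: 15.2
```

The stop has been reached at about 3.25 rad.

>>> arm_command([
  [0.1, [0.1, 0.01, 0.0], 0],
  [0.1, [0.07, 0.01, 0.0], 0],
  [0.1, [0, 0, 0], 0],
])

```text
clock: 23.63
eef_pos: [516.3, 157.8, 100.8]
eef_rot: [-3.141, 0.001, -0.99]
wrist_force: [-1.9, 8.1, 4.0]
finger_gap: 15.4
```

```bash
python3 ten.py -5.87
```

```text
radial 1.55 against cw 8.15
```

>>> arm_command([
  [0.1, [0.1, 0.01, 0.0], 0],
  [0.1, [0, 0, 0], 0],
  [0.1, [0, 0, 0], 0],
])

```text
clock: 23.88
eef_pos: [516.6, 157.2, 100.8]
eef_rot: [-3.141, 0.002, -0.99]
wrist_force: [-2.4, 8.5, 3.5]
finger_gap: 15.2
```

```bash
python3 ten.py -5.89
```

```text
radial 1.01 against cw 8.76
```

>>> arm_command([
  [0.1, [0.1, 0.01, 0.0], 0],
  [0.1, [0, 0, 0], 0],
  [0.1, [0, 0, 0], 0],
])

```text
clock: 24.13
eef_pos: [516.9, 156.6, 100.8]
eef_rot: [-3.141, 0.002, -0.99]
wrist_force: [-2.7, 10.2, 4.4]
finger_gap: 14.9
```

```bash
python3 ten.py -5.9
```

```text
radial 1.32 against cw 10.42
```

>>> arm_command([
  [0.1, [-0.18, 0.0, 0.0], 0],
  [0.1, [-0.18, -0.01, 0.0], 0],
  [0.4, [0, 0, 0], 0],
  [0.4, [0, 0, 0], 0],
  [0.4, [0, 0, 0], 0],
])

```text
clock: 24.55
eef_pos: [515.4, 158.1, 100.4]
eef_rot: [3.141, -0.0, -0.99]
wrist_force: [0.7, -0.3, -0.9]
finger_gap: 31.9
```

>>> arm_command([
  [0.4, [0, 0, 0], 0],
  [0.4, [0, 0, -0.4], 0],
  [0.4, [0, 0, -1.4], 0],
  [0.4, [0, 0, -2.0], 0],
  [0.4, [0, 0, -2.0], 0],
])

```text
clock: 24.97
eef_pos: [515.3, 158.3, 159.4]
eef_rot: [3.141, 0.0, -0.99]
wrist_force: [0.2, 0.1, 0.5]
finger_gap: 37.4
```

>>> arm_command([
  [0.4, [0, 0, 0], 0],
  [0.4, [0, 0, 0], 0],
])

```text
clock: 25.13
eef_pos: [515.9, 158.5, 159.5]
eef_rot: [-3.14, -0.001, -0.99]
wrist_force: [0.4, -0.2, -0.1]
finger_gap: 37.7
```

```bash
python3 -c "
from h import *
print(manip.read_state()['eef_pos'])
plan([514.7,159.4,160],-0.99,[642.7,23.4,150],-1.32,0.45,10)"
```

```text
[515.90663226 158.48858625 159.50393076]
[[0.45,[1.84,-0.32,0.1],0.033],[0.45,[1.83,-0.39,0.1],0.033],[0.45,[1.81,-0.44,0.1],0.033],[0.45,[1.8,-0.51,0.1],0.033],[0.45,[1.78,-0.56,0.1],0.033]]
[[0.45,[1.76,-0.62,0.1],0.033],[0.45,[1.74,-0.68,0.1],0.033],[0.45,[1.72,-0.74,0.1],0.033],[0.45,[1.69,-0.79,0.1],0.033],[0.45,[1.66,-0.85,0.1],0.033]]
end [642.72  23.43 150.  ] -1.32
```

>>> arm_command([
  [0.45, [1.84, -0.32, 0.1], 0.033],
  [0.45, [1.83, -0.39, 0.1], 0.033],
  [0.45, [1.81, -0.44, 0.1], 0.033],
  [0.45, [1.8, -0.51, 0.1], 0.033],
  [0.45, [1.78, -0.56, 0.1], 0.033],
])

```text
clock: 25.55
eef_pos: [579.6, 89.7, 152.3]
eef_rot: [3.14, 0.001, -1.157]
wrist_force: [-0.1, -0.4, 0.6]
finger_gap: 42.4
```

>>> arm_command([
  [0.45, [1.76, -0.62, 0.1], 0.033],
  [0.45, [1.74, -0.68, 0.1], 0.033],
  [0.45, [1.72, -0.74, 0.1], 0.033],
  [0.45, [1.69, -0.79, 0.1], 0.033],
  [0.45, [1.66, -0.85, 0.1], 0.033],
])

```text
clock: 25.97
eef_pos: [643.6, 21.7, 147.1]
eef_rot: [3.139, 0.0, -1.322]
wrist_force: [0.2, -0.1, -0.2]
finger_gap: 42.3
```

>>> arm_command([
  [0.45, [0, 0, 0], 0],
  [0.45, [0, 0, 0], 0],
  [0.45, [0, 0, 0], 0],
  [0.45, [0, 0, 0], 0],
])

```text
clock: 26.3
eef_pos: [643.0, 23.3, 148.5]
eef_rot: [3.141, 0.0, -1.319]
wrist_force: [0.4, 0.1, -0.1]
finger_gap: 42.2
```

```bash
python3 look.py w5; python3 knob.py w5 122
```

```text
26.3 [643.    23.3  148.46] [ 3.1410e+00  3.0000e-04 -1.3188e+00] [ 0.38  0.06 -0.06]
top z 134.95443984908022
knob tool xy ((1.3659058809280396, -1.5872224569320679), 6.947307109832764) [ 0.91 -1.44 14.5 ] 234
-1 674 -22.14 y [-10.87   6.79]
1 681 19.86 y [-10.84   6.57]
```

View pics/w5.png

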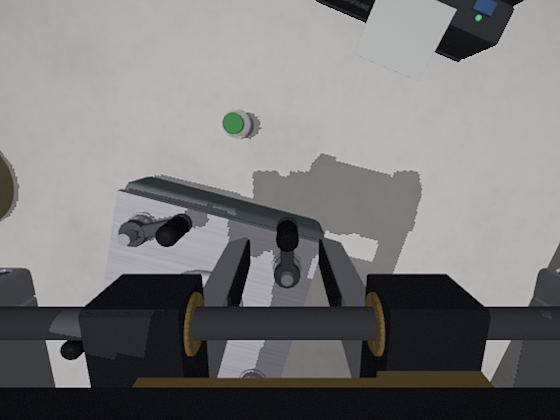

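Knob 3 is at (288,235), slightly right of centre, so I'll correct and descend.

>>> arm_command([
  [0.45, [0.2, -0.07, 0.8], 0],
  [0.45, [0, 0, 0.9], 0],
  [0.45, [0, 0, 0.9], 0],
  [0.45, [0, 0, 0.9], 0],
  [0.45, [0, 0, 0.65], 0],
])

```text
clock: 26.77
eef_pos: [644.2, 20.9, 105.4]
eef_rot: [3.14, 0.0, -1.32]
wrist_force: [1.0, 0.6, 0.2]
finger_gap: 42.4
```

>>> arm_command([
  [0.45, [0, 0, 0], 0],
  [0.45, [0, 0, 0], 0],
  [0.45, [0, 0, 0], 0],
])

```text
clock: 27.02
eef_pos: [644.9, 20.8, 107.6]
eef_rot: [-3.141, -0.0, -1.32]
wrist_force: [-0.4, 0.9, -0.5]
finger_gap: 42.0
```

>>> arm_command([
  [0.1, [0, 0, 0], 0],
  [0.1, [0, 0, 0], 0],
  [0.1, [0, 0, 0], 0],
  [0.1, [0, 0, 0], 0],
  [0.1, [0, 0, 0], 0],
], force=25)

```text
clock: 27.43
eef_pos: [644.7, 21.0, 107.4]
eef_rot: [-3.141, 0.0, -1.32]
wrist_force: [-0.1, 2.4, 1.2]
finger_gap: 15.4
```

```bash
python3 -c "
from h import *
arc([644.8,20.9,107.5],-1.32,[605.7,11.2],0.258,0.1,27)"
```

```text
[[0.1,[0.34,0.05,0.02],0],[0.1,[0.4,0.05,0.02],0],[0.1,[0.38,0.1,0.02],0],[0.1,[0.38,0.13,0.02],0],[0.1,[0.36,0.17,0.01],0]] [644.6   1.6 106.6] -0.242
[[0.1,[0.34,0.21,0.02],0],[0.1,[0.32,0.24,0.02],0],[0.1,[0.3,0.27,0.02],0],[0.1,[0.26,0.3,0.02],0],[0.1,[0.24,0.32,0.02],0]] [635.2 -15.8 105.6] -0.742
[[0.1,[0.2,0.35,0.02],0],[0.1,[0.17,0.36,0.02],0],[0.1,[0.13,0.38,0.02],0],[0.1,[0.09,0.39,0.02],0],[0.1,[0.05,0.4,0.01],0]] [618.6 -26.7 104.7] -1.242
[[0.1,[0.01,0.4,0.02],0],[0.1,[-0.03,0.4,0.02],0],[0.1,[-0.07,0.39,0.02],0],[0.1,[-0.11,0.38,0.02],0],[0.1,[-0.14,0.38,0.02],0]] [598.9 -28.2 103.7] -1.742
[[0.1,[-0.18,0.35,0.02],0],[0.1,[-0.22,0.34,0.02],0],[0.1,[-0.25,0.31,0.02],0],[0.1,[-0.28,0.29,0.02],0],[0.1,[-0.3,0.26,0.01],0]] [580.8 -20.2 102.8] -2.242
[[0.1,[-0.33,0.22,0.02],0],[0.1,[-0.36,0.19,0.02],0]] [575.1 -14.5 102.4] -2.442
```

>>> arm_command([
  [0.1, [0.34, 0.05, 0.02], 0],
  [0.1, [0.4, 0.05, 0.02], 0],
  [0.1, [0.38, 0.1, 0.02], 0],
  [0.1, [0.38, 0.13, 0.02], 0],
  [0.1, [0.36, 0.17, 0.01], 0],
])

```text
clock: 27.85
eef_pos: [644.6, 1.1, 106.4]
eef_rot: [-3.141, 0.0, -1.32]
wrist_force: [1.0, 2.7, 0.9]
finger_gap: 15.5
```

>>> arm_command([
  [0.1, [0.34, 0.21, 0.02], 0],
  [0.1, [0.32, 0.24, 0.02], 0],
  [0.1, [0.3, 0.27, 0.02], 0],
  [0.1, [0.26, 0.3, 0.02], 0],
  [0.1, [0.24, 0.32, 0.02], 0],
])

```text
clock: 28.27
eef_pos: [634.9, -16.2, 105.4]
eef_rot: [-3.142, 0.0, -1.32]
wrist_force: [-0.1, 2.8, 2.1]
finger_gap: 15.4
```

```bash
python3 ten.py -0.742
```

```text
radial -1.95 against cw 2.04
```

>>> arm_command([
  [0.1, [0.2, 0.35, 0.02], 0],
  [0.1, [0.17, 0.36, 0.02], 0],
  [0.1, [0.13, 0.38, 0.02], 0],
  [0.1, [0.09, 0.39, 0.02], 0],
  [0.1, [0.05, 0.4, 0.01], 0],
])

```text
clock: 28.68
eef_pos: [618.2, -26.9, 104.4]
eef_rot: [-3.142, 0.0, -1.32]
wrist_force: [1.4, 3.7, 0.5]
finger_gap: 15.2
```

>>> arm_command([
  [0.1, [0.01, 0.4, 0.02], 0],
  [0.1, [-0.03, 0.4, 0.02], 0],
  [0.1, [-0.07, 0.39, 0.02], 0],
  [0.1, [-0.11, 0.38, 0.02], 0],
  [0.1, [-0.14, 0.38, 0.02], 0],
])

```text
clock: 29.1
eef_pos: [598.5, -28.3, 103.5]
eef_rot: [-3.141, -0.0, -1.32]
wrist_force: [2.4, 3.9, 0.0]
finger_gap: 15.4
```

```bash
python3 ten.py -1.742
```

```text
radial -4.3 against cw 1.72
```

```bash
python3 -c "
from h import *
arc([598.9,-28.2,103.7],-1.32,[605.9,11.6],-1.742,0.1,7)
arc([575.3,-14.1,102.4],-1.32,[605.9,11.6],-2.442,0.05,3)
arc([571.7,-9.3,102.1],-1.32,[605.9,11.6],-2.592,0.025,24)"
```

```text
[[0.1,[-0.21,0.33,0.02],0],[0.1,[-0.22,0.33,0.02],0],[0.1,[-0.25,0.32,0.02],0],[0.1,[-0.28,0.28,0.02],0],[0.1,[-0.3,0.26,0.01],0]] [581.  -19.8 102.8] -2.242
[[0.1,[-0.34,0.23,0.02],0],[0.1,[-0.35,0.19,0.02],0]] [575.3 -14.1 102.4] -2.442
[[0.1,[-0.18,0.08,0.01],0],[0.1,[-0.18,0.08,0.01],0],[0.1,[-0.19,0.06,0.01],0]] [571.8  -9.3 102.1] -2.592
[[0.1,[-0.09,0.02,0.0],0],[0.1,[-0.1,0.03,0.01],0],[0.1,[-0.1,0.02,0.0],0],[0.1,[-0.1,0.02,0.01],0],[0.1,[-0.09,0.02,0.0],0]] [569.4  -4.9 101.9] -2.717
[[0.1,[-0.1,0.01,0.01],0],[0.1,[-0.1,0.02,0.0],0],[0.1,[-0.1,0.01,0.01],0],[0.1,[-0.1,0.01,0.0],0],[0.1,[-0.1,0.0,0.01],0]] [ 5.677e+02 -2.000e-01  1.016e+02] -2.842
[[0.1,[-0.1,0.01,0.0],0],[0.1,[-0.1,-0.0,0.01],0],[0.1,[-0.1,-0.0,0.0],0],[0.1,[-0.1,-0.01,0.01],0],[0.1,[-0.1,-0.0,0.0],0]] [566.5   4.6 101.4] -2.967
[[0.1,[-0.1,-0.01,0.01],0],[0.1,[-0.1,-0.01,0.0],0],[0.1,[-0.1,-0.02,0.01],0],[0.1,[-0.1,-0.01,0.0],0],[0.1,[-0.1,-0.02,0.01],0]] [565.9   9.7 101.1] -3.092
[[0.1,[-0.09,-0.02,-0.0],0],[0.1,[-0.1,-0.03,0.0],0],[0.1,[-0.1,-0.02,0.01],0],[0.1,[-0.09,-0.03,0.0],0]] [565.9  13.6 101. ] -3.192
```

>>> arm_command([
  [0.1, [-0.21, 0.33, 0.02], 0],
  [0.1, [-0.22, 0.33, 0.02], 0],
  [0.1, [-0.25, 0.32, 0.02], 0],
  [0.1, [-0.28, 0.28, 0.02], 0],
  [0.1, [-0.3, 0.26, 0.01], 0],
])

```text
clock: 29.52
eef_pos: [580.6, -19.9, 102.6]
eef_rot: [-3.142, -0.0, -1.32]
wrist_force: [3.0, 0.2, 0.4]
finger_gap: 15.4
```

>>> arm_command([
  [0.1, [-0.34, 0.23, 0.02], 0],
  [0.1, [-0.18, 0.1, 0.01], 0],
  [0.1, [-0.17, 0.09, 0.01], 0],
])

```text
clock: 29.77
eef_pos: [574.9, -14.2, 102.2]
eef_rot: [3.141, -0.0, -1.32]
wrist_force: [1.3, -2.3, 1.3]
finger_gap: 15.4
```

>>> arm_command([
  [0.1, [-0.18, 0.08, 0.01], 0],
  [0.1, [-0.18, 0.08, 0.01], 0],
])

```text
clock: 29.93
eef_pos: [572.6, -11.2, 102.0]
eef_rot: [3.142, -0.0, -1.32]
wrist_force: [2.0, -1.8, 2.4]
finger_gap: 15.3
```

```bash
python3 ten.py -2.54
```

```text
radial -0.64 against cw 2.62
```

>>> arm_command([
  [0.1, [-0.1, 0.03, 0.0], 0],
  [0.1, [-0.09, 0.03, 0.01], 0],
  [0.1, [-0.1, 0.03, 0.0], 0],
])

```text
clock: 30.18
eef_pos: [571.1, -8.6, 101.9]
eef_rot: [3.141, -0.0, -1.32]
wrist_force: [0.9, -1.3, 3.4]
finger_gap: 15.2
```

>>> arm_command([
  [0.1, [-0.1, 0.03, 0.01], 0],
  [0.1, [-0.1, 0.02, 0.0], 0],
  [0.1, [-0.09, 0.02, 0.01], 0],
])

```text
clock: 30.43
eef_pos: [569.6, -5.9, 101.7]
eef_rot: [3.141, -0.0, -1.32]
wrist_force: [-0.8, -2.9, 4.6]
finger_gap: 15.7
```

>>> arm_command([
  [0.1, [-0.1, 0.02, 0.0], 0],
  [0.1, [-0.1, 0.02, 0.01], 0],
  [0.1, [-0.1, 0.01, 0.0], 0],
])

```text
clock: 30.68
eef_pos: [568.5, -3.2, 101.6]
eef_rot: [3.142, -0.0, -1.32]
wrist_force: [-0.2, -5.4, 5.1]
finger_gap: 15.3
```

>>> arm_command([
  [0.1, [-0.1, 0.01, 0.0], 0],
  [0.1, [-0.05, 0.01, 0.01], 0],
  [0.1, [0, 0, 0], 0],
])

```text
clock: 30.93
eef_pos: [568.1, -2.3, 101.7]
eef_rot: [-3.141, -0.001, -1.32]
wrist_force: [0.0, -7.0, 4.8]
finger_gap: 15.2
```

```bash
python3 ten.py -2.8
```

```text
radial 2.28 against cw 6.57
```

>>> arm_command([
  [0.1, [-0.1, 0.01, 0.0], 0],
  [0.1, [-0.08, 0.01, 0.0], 0],
  [0.1, [0, 0, 0], 0],
])

```text
clock: 31.18
eef_pos: [567.7, -1.0, 101.7]
eef_rot: [-3.141, -0.002, -1.32]
wrist_force: [1.9, -10.2, 4.4]
finger_gap: 15.4
```

```bash
python3 ten.py -2.82
```

```text
radial 1.39 against cw 10.29
```

Nut 3 is at 10.3 N. I'll hold it for a moment, then unload, open and lift.

>>> arm_command([
  [0.1, [0, 0, 0], 0],
  [0.1, [0.18, 0, 0], 0],
  [0.1, [0.17, 0, 0], 0],
  [0.4, [0, 0, 0], 0],
  [0.4, [0, 0, 0], 0],
])

```text
clock: 31.6
eef_pos: [567.7, -3.1, 101.0]
eef_rot: [3.141, 0.001, -1.32]
wrist_force: [-0.9, 0.4, 0.9]
finger_gap: 25.2
```

>>> arm_command([
  [0.4, [0, 0, 0], 0],
  [0.4, [0, 0, 0], 0],
  [0.4, [0, 0, -1.4], 0],
  [0.4, [0, 0, -2.5], 0],
  [0.4, [0, 0, -3.5], 0],
])

```text
clock: 32.02
eef_pos: [566.8, -3.1, 173.9]
eef_rot: [3.137, 0.002, -1.32]
wrist_force: [0.4, 0.5, 0.5]
finger_gap: 37.5
```

```bash
python3 -c "
from h import *
plan([568.5,-3,175],-1.32,[530,60,285],-1.32,0.4,5)"
```

```text
[[0.4,[-1.41,0.43,-2.2],-0.0],[0.4,[-1.41,0.44,-2.2],-0.0],[0.4,[-1.42,0.43,-2.2],-0.0],[0.4,[-1.41,0.43,-2.2],-0.0],[0.4,[-1.41,0.44,-2.2],-0.0]]
end [529.96  60.01 285.  ] -1.32
```

>>> arm_command([
  [0.4, [-1.41, 0.43, -2.2], 0],
  [0.4, [-1.41, 0.44, -2.2], 0],
  [0.4, [-1.42, 0.43, -2.2], 0],
  [0.4, [-1.41, 0.43, -2.2], 0],
  [0.4, [-1.41, 0.44, -2.2], 0],
])

```text
clock: 32.43
eef_pos: [528.9, 60.3, 286.4]
eef_rot: [3.141, 0.0, -1.32]
wrist_force: [0.0, -0.6, 0.3]
finger_gap: 37.8
```

>>> arm_command([
  [0.4, [0, 0, 0], 0],
  [0.4, [0, 0, 0], 0],
  [0.4, [0, 0, 0], 0],
  [0.4, [0, 0, 0], 0],
])

```text
clock: 32.77
eef_pos: [529.4, 59.2, 284.0]
eef_rot: [3.139, 0.0, -1.32]
wrist_force: [-0.3, -0.2, -0.7]
finger_gap: 37.8
```

```bash
python3 look.py w6
python3 - <<'E'
from h import *
import cv2
d=np.load("pics/w6.npy");s=np.load("pics/w6s.npz");W=wworld(d,s["pos"],s["rot"])
C=np.array([541.8,77.0]);
# plate height fit
m=(d>0)&(W[...,2]>66)&(W[...,2]<84)&(abs(W[...,0]-C[0])<80)&(abs(W[...,1]-C[1])<80)
q=W[m]; A=np.c_[q[:,:2]-C,np.ones(len(q))]
for _ in range(4):
    c,*_r=np.linalg.lstsq(A,q[:,2],rcond=None); r=abs(q[:,2]-A@c); k=r<2; q=q[k];A=A[k]
print("plate z, slope",c,len(q))
# worktop
t=(d>0)&(abs(W[...,2])<8); print("table",np.median(W[t][:,2]))
for i,h in {0:(606.3,140.5),1:(479.2,141.7),2:(476.7,13.9),3:(605.3,11.8)}.items():
    e=np.hypot(W[...,0]-h[0],W[...,1]-h[1])
    kt=W[(d>0)&(e>30)&(e<50)&(W[...,2]>118)&(W[...,2]<140)]
    hb=W[(d>0)&(e>6.5)&(e<8.5)&(W[...,2]>88)&(W[...,2]<103)]
    if len(kt): z=np.percentile(kt[:,2],90);print(i,"knobtop",np.median(kt[kt[:,2]>z-3][:,2]).round(2),len(kt),kt.mean(0).round(1),"hub",np.median(hb[:,2]).round(2),len(hb))
E
```

```text
32.7667 [529.45  59.19 284.04] [ 3.1394e+00  5.0000e-04 -1.3204e+00] [-0.35 -0.21 -0.68]
plate z, slope [ 9.76246077e-04 -3.28026858e-04  7.52973286e+01] 10022
table 1.0333032602318895
0 knobtop 128.21 193 [624.5 104.5 127.4] hub 97.15 68
1 knobtop 127.99 177 [515.8 160.4 126.5] hub 97.22 47
2 knobtop 127.94 155 [462.1  51.  126.4] hub 97.16 41
3 knobtop 128.07 174 [569.6  -2.1 127. ] hub 97.1 72
```

View pics/w6.png

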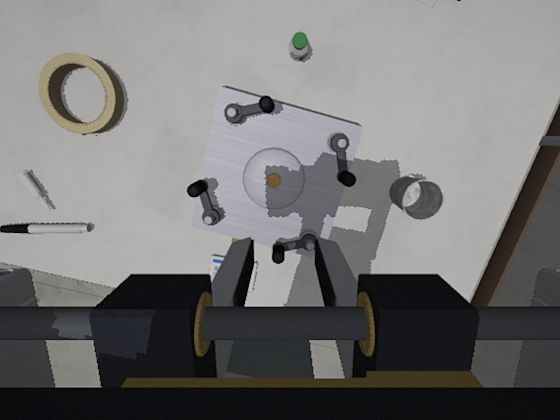

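The final view shows all four levers swung round, with the vial at (299,45) and the cup at (415,195) undisturbed. After subtracting the 1.0 mm table bias, the plate is at 74.3 mm with a slope of about 0.001, and all hubs are at about 96.1 mm.

```bash
python3 -c "
from cell import manip
print(manip.sign_off())"
```

```text
the job is handed in; nothing more can be done
None
```

All four lever nuts are home and snugged, the plate is down and level, and the job is handed in. Sign-off gave no verdict.

I worked in cross order 0, 2, 1, 3, leading each knob clockwise about 3.0 to 3.25 rad to its stop. I then unloaded, let go and lifted clear, finishing at about 33 s of the 72 s allowed.

**Snug force at the knob:**

| Nut | Force held | Note |
|---|---|---|
| 0 | about 11 N | briefly overshot to about 18 N |
| 2 | about 11 N | |
| 1 | about 10 N | |
| 3 | about 10 N | |

The nut 0 overshoot came from sending three moves in one go without checking the force between them. It is well over the 10 N asked for, but under the 20 N cap and the 21 N strain limit.

**Last wrist-camera check** (after taking off a 1.0 mm height error seen on the table):
- **Plate:** upper face at about 74.3 mm, slope about 0.001 rad.
- **Hubs:** all four at about 96.1 to 96.2 mm, agreeing within about 0.1 mm.
- **Gripper:** clear of everything, with wrist force near zero.
- **Things around the pump:** the cup and vial look undisturbed. I did not measure any of the three against their starting positions, and the packet was mostly hidden in the last view.

**Disagreements:**
- The levers started 61 to 79 degrees anticlockwise of the outward diagonal, not the stated 90 ± 10.
- The top and wrist cameras put the pump's centre 2 to 3 mm apart. I used the wrist camera and corrected by the measured forces.

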